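Make up two potters' workshop kits in compartment trays

TASK

Make up the two workshop kits from the tools in front of you: the sprigging kit, in the tray with three compartments, is both plaster sprig moulds and one wooden stamp; the slab kit, in the tray with two compartments, is the wooden rib and the other stamp. Give each thing a compartment of its own (any one of that tray), resting on its floor, with the stamps standing upright, the moulds flat with the relief upward and the rib flat. Leave the red mug and the pale pot where they are.

Things in the scene. Friction and masses are not known exactly. Their poses are not given: they have to be found in the camera images.
- mould_1_center (a point): Loose block of white plaster with a raised relief of a sprig on its top face; one of two alike, which both go to the three-compartment tray. Base 62 mm (own x) by 50 mm (own y), the block 20 mm high, 24 mm with the relief; 85 g. Lies flat. The point is 12 mm above the underside, on the centre line; z up. Take it across the 50 mm.
- mould_2_center (a point): Loose block of white plaster with a raised relief of a sprig on its top face; the other of the two. Base 62 mm (own x) by 50 mm (own y), the block 20 mm high, 24 mm with the relief; 85 g. Lies flat. The point is 12 mm above the underside, on the centre line; z up. Take it across the 50 mm.
- stamp_1_center (a point): Loose turned wooden hand stamp, standing upright on the table, 67 mm tall, waisted: 26 mm wide at foot and top, narrower at the middle; one of two alike; either may go to either kit. The point is on its axis, half-way up (33.5 mm above the foot); z up the axis; 20 g.
- stamp_2_center (a point): Loose turned wooden hand stamp, standing upright on the table, 67 mm tall, waisted: 26 mm wide at foot and top, narrower at the middle; the other of the two. The point is on its axis, half-way up (33.5 mm above the foot); z up the axis; 20 g.
- rib_center (a point): Loose flat wooden potter's rib, a long half-oval (one long edge nearly straight, the other curved) lying on the table: 110 mm long (own y), 44 mm wide (own x), 8 mm thick, 20 g. The point is its centre, half-way through the thickness; z up. Take it across the 44 mm at its middle.
- tray_two: Fixed shallow tray of pale wood with two equal open compartments side by side, 210 mm along its own y by 142 mm along its own x, rim 12 mm above the table. Origin: centre of its underside, on the table; z up. Floor 4 mm thick, walls and dividers 6 mm thick; each compartment is 96 mm wide (y) and 130 mm long (x), its floor 8 mm below the rim. Compartment centres at x = 0, y = -51 and +51 mm.
- tray_three: Fixed shallow tray of pale wood with three equal open compartments side by side, 312 mm along its own y by 142 mm along its own x, rim 12 mm above the table. Origin: centre of its underside, on the table; z up. Floor 4 mm thick, walls and dividers 6 mm thick; each compartment is 96 mm wide (y) and 130 mm long (x), its floor 8 mm below the rim. Compartment centres at x = 0, y = -102, 0 and +102 mm.
- red_mug: Loose red clay-slip mug, about 74 mm wide and 82 mm high, 106 mm over the handle; bystander, at the left of the tools. Origin at its underside.
- pale_pot: Loose plain pale round pot, 76 mm wide and 70 mm high; bystander, at the right of the tools. Origin: centre of its underside.
Not all that is in view belongs to the job. Leave any green look-alike of the part that bears mould_1_center alone.

How it is judged:
By the outcome, as a careful person would: the job done as asked, in the order asked, and still so for the second after the job is handed in, with the robot touching nothing.
It also fails if it takes over 120 s, if anything falls off the work surface, if the arm or the gripper's body presses on something with over 40 N, if the wrist force passes 120 N, or if a joint passes its speed limit or range.

ROBOT

A 6-joint arm with a two-finger parallel gripper is mounted at the origin on the work surface; the furniture and walls round the work are solid. World frame = base frame: x ahead of the robot, y to its left, z up, the work surface at z = 0. Lengths are in m, angles in rad, forces in N, time in s.
With the tool pointing down it reaches from about 0.375 to 0.975 m from the base axis. Payload 3.8 kg.
Tool frame: the origin (TCP) lies midway between the tips of the shut fingers; the grasp point (between the pads) lies bot.tcp_to_grasp behind it (bot.tcp_to_grasp is the distance from the TCP to the grasp point, in m); z points along the fingers, y is the direction in which the jaws open and shut (so a half turn about z gives the same grasp; the last joint's range is limited). The gripper opens to 85 mm and grips with 20 to 120 N. Pads are 22 mm wide; open, the fingers measure 114 mm over their backs; the gripper's body (76 mm by 85 mm) begins 54 mm behind the grasp point. The pads swing forward as they close: fully open they stand 13 mm farther back than shut.
Start: joints at [-1.358, 0.264, 1.604, -0, 1.274, -0.037], TCP at [0.167, -0.654, 0.231] pointing down, gripper open.
Joint ranges: [-2.63, 2.63], [-0.94, 2.18], [0.31, 2.57], [-1.31, 4.45], [0, 2.66], [-2.55, 2.55]. Speed limits (rad/s): [2.57, 2.57, 3.14, 3.14, 3.14, 3.14].

INTERFACE

Orientations are given as a rotation vector (axis times angle).
In Python, from workcell import bot gives the robot as it stands.
- The arm moves only by the tool apply_moves, never from a script. Its argument "series" is a list of rows, each an object of numbers: "rx", "ry", "rz": the turn, a rotation vector about the tool's x, y, z in rad; "dx", "dy", "dz": the shift along the tool's x, y, z in m; "fingers": the opening in per cent of the stroke, from 0 (shut) to 100 (fully open). In form: [{"rx": .., "ry": .., "rz": .., "dx": .., "dy": .., "dz": .., "fingers": ..}, ...]. A call has exactly 8 rows; each row shifts and turns the pose as measured when the row begins, along the tool's axes as they then stand; what a row does not reach is not made up. A row lasts 1/12 s, in which the tool goes at most 41.7 mm and 7.16 degrees, less where a joint would pass 70% of its speed; a pose out of reach is approached as far as the arm can. A call with a gripper value outside its range is refused whole. The fingers move at their own pace and stop on an object; "newtons" is the grip in N (left out, the last holds). Time passes only in rows, so rows that do not move let the fingers close, or fill a call up. It gives the time, the measured TCP pose, the force and the opening at its end, in the units of the state.
- bot.read_state(): the state, without advancing time (a new reading comes with each control period).
- bot.snapshot(name): name is "side" or "top" or "wrist"; returns a dict with "pixels" (480x640x3 uint8, red, green, blue), "fx", "fy", "cx", "cy" (pixels), "R" (3x3) and "t" (3): a world point X has camera coordinates R X + t. Camera axes: x right, y down, z forward; pixel columns grow to the right and rows downward; lengths in m; the calibration is good to about 2 mm. A picture is of the moment at which its call begins. There is no depth.
- bot.hand_in(): hands the job in, once; it reports no verdict.
The state is a dict: "clock": time; "qpos": joint angles; "dq": joint speeds; "effort": joint torques, N m; "eef_pos": TCP position; "orientation": TCP orientation; "wrist_force": force on the tool from outside, world axes, zero at the start; "wrist_torque": the same for the moment, N m; "gripper_width": opening from 0.0 (shut) to 1.0 (fully open).
Only numpy, scipy, OpenCV 4.12 (cv2) and the standard library are available. Lean on these libraries where they do the work, as an engineer would, in place of code of your own. Each camera call takes 0.05 s, during which the arm holds its last target.

## Working session

There is one attempt and no reset: what is moved stays moved. The work goes in short steps, Python scripts to look and compute and a tool call to move; the robot and the scene stay as the last step left them, time stands still between calls to the robot, and variables do not carry over. Pictures are saved under pics/ and viewed, and the job is handed in when it is done.

Besides the shell and the picture viewer there is one more tool, called after "Request:" by a JSON object that holds its "name" and its "arguments". apply_moves: Moves the arm, as the interface text tells. Its arguments: {"type":"object","properties":{"series":{"type":"array","items":{"type":"object","properties":{"rx":{"type":"number"},"ry":{"type":"number"},"rz":{"type":"number"},"dx":{"type":"number"},"dy":{"type":"number"},"dz":{"type":"number"},"fingers":{"type":"number"}}}},"newtons":{"type":"number"}},"required":["series"]}

```bash
ls; mkdir -p pics; python3 - <<'E'
from workcell import bot
import cv2,numpy as np
print(bot.read_state(), bot.tcp_to_grasp)
for n in ("side","top","wrist"):
    s=bot.snapshot(n); cv2.imwrite(f"pics/{n}0.png",s["pixels"][:,:,::-1])
    R=np.array(s["R"]);print(n,s["fx"],s["cx"],s["cy"],(-R.T@np.array(s["t"])).round(3),R.round(3).tolist())
E
```

```text
pics
{'clock': 0.0, 'qpos': array([-1.35789850e+00,  2.64752552e-01,  1.60540893e+00,  2.21197515e-05,
        1.27373458e+00, -3.69120032e-02]), 'dq': array([ 0.00045389,  0.00110097,  0.00080053,  0.00123136, -0.0008867 ,
        0.00010207]), 'effort': array([ 1.31790737e-03, -5.15103793e+01, -3.67315686e+01,  5.09155871e-04,
        1.28400960e-02,  6.58528933e-06]), 'eef_pos': array([ 0.16670996, -0.65330428,  0.22994361]), 'orientation': array([-3.11484092e+00, -3.91084639e-01,  2.84672439e-04]), 'wrist_force': array([ 0.18918747, -0.98342181, -0.2557158 ]), 'wrist_torque': array([-0.01601166,  0.03832603, -0.04015539]), 'gripper_width': 1.0001232248463088} 0.0187
side 443.2924637942397 329.1894791220536 239.50361374554512 [ 0.382 -0.989  0.606] [[0.991, -0.136, 0.013], [-0.052, -0.463, -0.885], [0.126, 0.876, -0.466]]
top 459.0092398912706 318.81130766627166 235.8670353031799 [0.373 0.091 1.563] [[0.016, -1.0, 0.003], [-0.995, -0.016, -0.102], [0.103, -0.001, -0.995]]
wrist 377.53150824681563 320.06539334016577 242.63747226932944 [ 0.231 -0.639  0.373] [[0.247, -0.969, -0.002], [-0.935, -0.239, 0.262], [-0.254, -0.063, -0.965]]
```

View pics/top0.png

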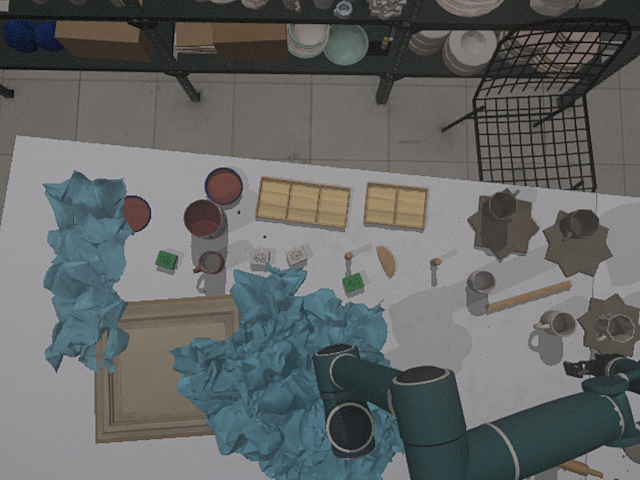

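View pics/side0.png

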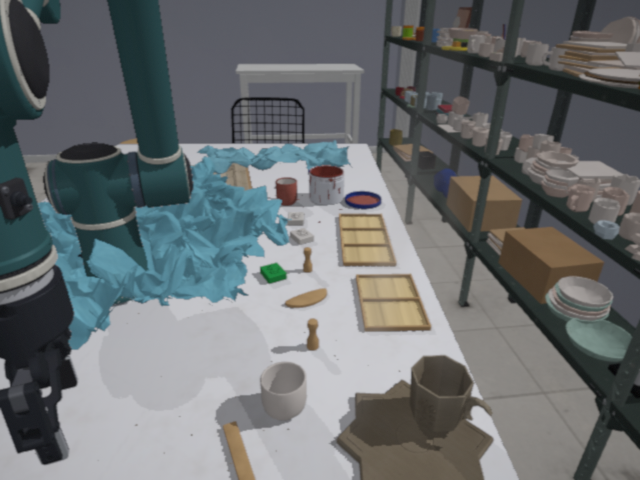

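View pics/wrist0.png

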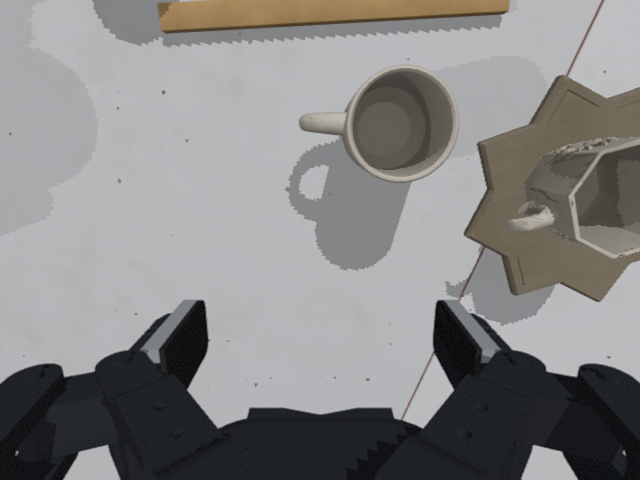

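The top view shows the white moulds at about (261,257) and (297,255), and green look-alikes at (167,260) and (354,283). The stamps are at (349,258) and (436,263) and the rib is at (387,262). The three-compartment tray is at (303,203), the two-compartment tray at (395,206), the mug at (211,262) and the pot at (481,281).

```bash
cat > h.py <<'E'
from workcell import bot
import cv2,numpy as np
from scipy.spatial.transform import Rotation as Ro
def snap(n,f=None):
    s=bot.snapshot(n)
    s["bgr"]=np.ascontiguousarray(s["pixels"][:,:,::-1])
    s["R"]=np.array(s["R"]);s["t"]=np.array(s["t"])
    if f: cv2.imwrite(f"pics/{f}.png",s["bgr"]); 
    return s
def ray(s,uv,z):
    uv=np.atleast_2d(np.array(uv,float)); d=np.c_[(uv[:,0]-s["cx"])/s["fx"],(uv[:,1]-s["cy"])/s["fy"],np.ones(len(uv))]@s["R"]
    c=-s["R"].T@s["t"]; return c+d*((z-c[2])/d[:,2])[:,None]
def proj(s,X):
    p=np.atleast_2d(X)@s["R"].T+s["t"]; return np.c_[s["fx"]*p[:,0]/p[:,2]+s["cx"],s["fy"]*p[:,1]/p[:,2]+s["cy"]]
def crop(s,x0,y0,w,h,k,f):
    cv2.imwrite(f"pics/{f}.png",cv2.resize(s["bgr"][y0:y0+h,x0:x0+w],None,fx=k,fy=k,interpolation=cv2.INTER_CUBIC))
def tool(p): # world point error -> tool axes
    st=bot.read_state(); R=Ro.from_rotvec(st["orientation"]).as_matrix(); return R.T@(np.array(p)-st["eef_pos"])
E
python3 - <<'E'
from h import *
s=snap("top"); crop(s,190,165,320,140,2.5,"topcrop")
for n,uv,z in [("m1",(261,257),.02),("m2",(297,255),.02),("s1",(349,257),.06),("s2",(436,262),.06),("rib",(387,262),.008),("t3",(303,204),.012),("t2",(395,206),.012),("mug",(211,262),.08),("pot",(481,281),.07),("g",(354,283),.02)]: print(n,ray(s,uv,z)[0].round(3))
E
```

```text
m1 [0.457 0.282 0.02 ]
m2 [0.466 0.161 0.02 ]
s1 [ 0.46  -0.011  0.06 ]
s2 [ 0.448 -0.296  0.06 ]
rib [ 0.448 -0.144  0.008]
t3 [0.642 0.145 0.012]
t2 [ 0.64  -0.17   0.012]
mug [0.435 0.435 0.08 ]
pot [ 0.388 -0.439  0.07 ]
g [ 0.375 -0.032  0.02 ]
```

View pics/topcrop.png

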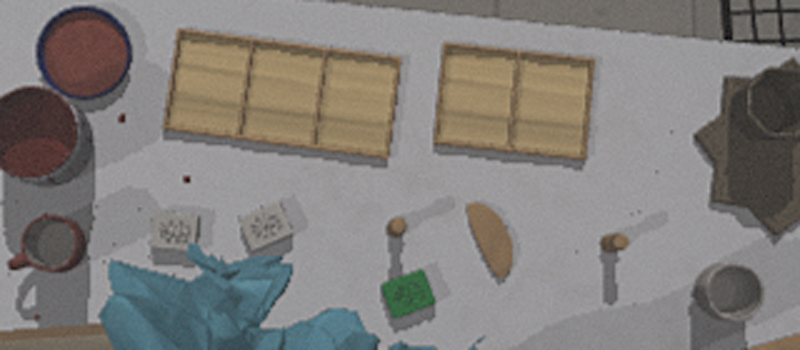

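Request:
{"name": "apply_moves", "arguments": {"series": [{"dx": 0.026,"dy": -0.028,"dz": -0.008},{"dx": 0.026,"dy": -0.028,"dz": -0.008},{"dx": 0.026,"dy": -0.028,"dz": -0.008},{"dx": 0.026,"dy": -0.028,"dz": -0.008},{"dx": 0.026,"dy": -0.028,"dz": -0.008},{"dx": 0.026,"dy": -0.028,"dz": -0.008},{"dx": 0.026,"dy": -0.028,"dz": -0.008},{"dx": 0.026,"dy": -0.028,"dz": -0.008}]}}

```text
invalid input at $.series[0]: expected keys rx, ry, rz, dx, dy, dz, fingers
```

Request:
{"name": "apply_moves", "arguments": {"series": [{"dx": 0.026,"dy": -0.028,"dz": -0.004},{"dx": 0.026,"dy": -0.028,"dz": -0.004},{"dx": 0.026,"dy": -0.028,"dz": -0.004},{"dx": 0.026,"dy": -0.028,"dz": -0.004},{"dx": 0.026,"dy": -0.028,"dz": -0.004},{"dx": 0.02,"dy": -0.02,"rz": 0.1},{"dx": 0.02,"dy": -0.02,"rz": 0.1},{"rz": 0.05}]}}

```text
invalid input at $.series[0]: expected keys rx, ry, rz, dx, dy, dz, fingers
```

```bash
python3 - <<'E'
from h import *
s=snap("wrist","w1"); st=bot.read_state(); print(st["clock"],st["eef_pos"],st["orientation"],st["qpos"].round(2),-s["R"].T@s["t"])
E
```

```text
0.25 [ 0.16678479 -0.65370949  0.23064241] [-3.11604803e+00 -3.91220247e-01  1.30631078e-04] [-1.36  0.26  1.6   0.    1.27 -0.04] [ 0.23138642 -0.63906956  0.37291614]
```

View pics/w1.png

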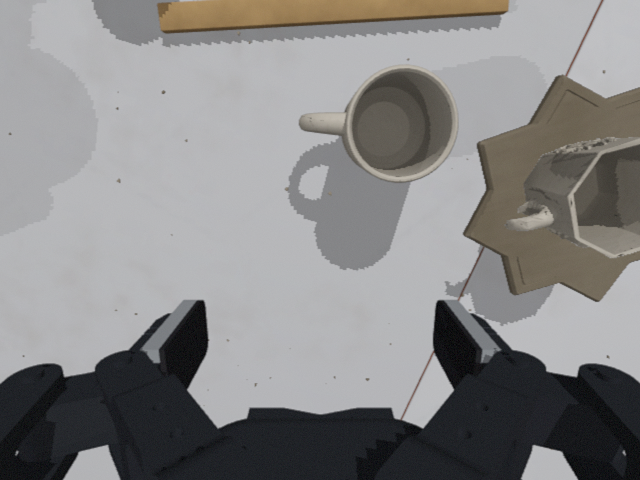

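The move call needs every key in every row, so nothing moved.

Request:
{"name": "apply_moves", "arguments": {"series": [{"rx": 0,"ry": 0,"rz": 0,"dx": 0.026,"dy": -0.028,"dz": -0.008,"fingers": 100},{"rx": 0,"ry": 0,"rz": 0,"dx": 0.026,"dy": -0.028,"dz": -0.008,"fingers": 100},{"rx": 0,"ry": 0,"rz": 0,"dx": 0.026,"dy": -0.028,"dz": -0.008,"fingers": 100},{"rx": 0,"ry": 0,"rz": 0,"dx": 0.026,"dy": -0.028,"dz": -0.008,"fingers": 100},{"rx": 0,"ry": 0,"rz": 0,"dx": 0.026,"dy": -0.028,"dz": -0.008,"fingers": 100},{"rx": 0,"ry": 0,"rz": 0,"dx": 0.026,"dy": -0.028,"dz": -0.008,"fingers": 100},{"rx": 0,"ry": 0,"rz": 0,"dx": 0.026,"dy": -0.028,"dz": -0.008,"fingers": 100},{"rx": 0,"ry": 0,"rz": 0,"dx": 0.026,"dy": -0.028,"dz": -0.008,"fingers": 100}]}}

```text
clock: 0.92
eef_pos: [0.3133, -0.3798, 0.2906]
orientation: [-3.112, -0.371, 0.005]
wrist_force: [1.1, -0.2, 0.7]
gripper_width: 0.999
```

Request:
{"name": "apply_moves", "arguments": {"series": [{"rx": 0,"ry": 0,"rz": 0,"dx": 0.026,"dy": -0.028,"dz": -0.004,"fingers": 100},{"rx": 0,"ry": 0,"rz": 0,"dx": 0.026,"dy": -0.028,"dz": -0.004,"fingers": 100},{"rx": 0,"ry": 0,"rz": 0,"dx": 0.026,"dy": -0.028,"dz": -0.004,"fingers": 100},{"rx": 0,"ry": 0,"rz": 0,"dx": 0.026,"dy": -0.028,"dz": -0.004,"fingers": 100},{"rx": 0,"ry": 0,"rz": 0,"dx": 0.026,"dy": -0.028,"dz": -0.004,"fingers": 100},{"rx": 0,"ry": 0,"rz": 0.1,"dx": 0.02,"dy": -0.02,"dz": 0,"fingers": 100},{"rx": 0,"ry": 0,"rz": 0.1,"dx": 0.02,"dy": -0.02,"dz": 0,"fingers": 100},{"rx": 0,"ry": 0,"rz": 0.05,"dx": 0,"dy": 0,"dz": 0,"fingers": 100}]}}

```text
clock: 1.58
eef_pos: [0.4449, -0.1495, 0.3171]
orientation: [-3.136, 0.029, -0.01]
wrist_force: [-0.1, -1.3, -0.1]
gripper_width: 1.0
```

```bash
python3 - <<'E'
from h import *
s=snap("wrist","w2"); st=bot.read_state(); print(st["clock"],st["eef_pos"],st["orientation"],st["qpos"].round(2),-s["R"].T@s["t"])
E
```

```text
1.6333 [ 0.4438942  -0.15084362  0.31704225] [-3.13774774  0.02970493 -0.00824407] [-0.38 -0.18  1.91  0.01  1.41  1.2 ] [ 0.51060026 -0.15301925  0.46005529]
```

View pics/w2.png

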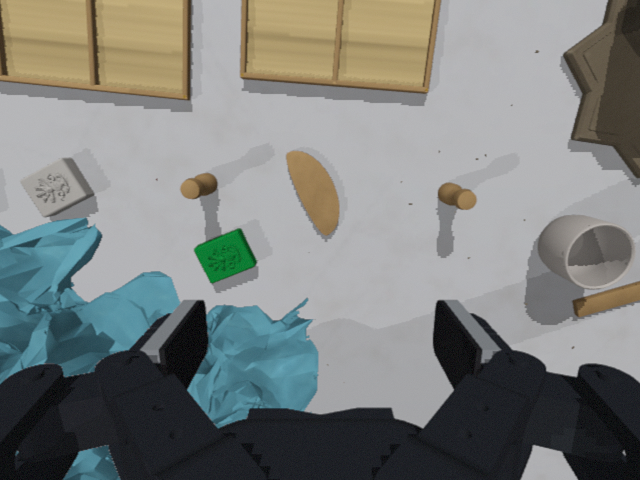

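```bash
python3 - <<'E'
from h import *
s=snap("wrist")
a=cv2.resize(s["bgr"][150:250,170:270],None,fx=4,fy=4,interpolation=cv2.INTER_CUBIC)
b=cv2.resize(s["bgr"][150:250,410:510],None,fx=4,fy=4,interpolation=cv2.INTER_CUBIC)
cv2.imwrite("pics/st.png",np.hstack([a,b]))
hsv=cv2.cvtColor(s["bgr"],cv2.COLOR_BGR2HSV); m=cv2.inRange(hsv,(8,90,60),(25,255,255)); m[:130]=0;m[290:]=0
cs,_=cv2.findContours(m,cv2.RETR_EXTERNAL,cv2.CHAIN_APPROX_NONE)
for c in cs:
    if cv2.contourArea(c)<150: continue
    print(cv2.contourArea(c),cv2.boundingRect(c))
    p=c[:,0].astype(float)
    if cv2.contourArea(c)>1500 and cv2.boundingRect(c)[0]<400:
        X=(ray(s,p,.008)[:,:2]*1e3).astype(np.float32); r=cv2.minAreaRect(X); print("rib",r,cv2.boxPoints(r).round(1).tolist())
        M=cv2.moments(X.reshape(-1,1,2)); print(M["m10"]/M["m00"],M["m01"]/M["m00"])
print("nadir",proj(s,[.5106,-.153,0.0]))
E
```

```text
626.0 (437, 182, 37, 26)
595.5 (179, 173, 36, 24)
2423.0 (285, 150, 53, 84)
rib ((455.6258239746094, -145.2743377685547), (107.15909576416016, 42.18007278442383), 24.75288963317871) [[398.1000061035156, -148.60000610351562], [415.79998779296875, -186.89999389648438], [513.0999755859375, -142.0], [495.5, -103.69999694824219]]
455.03056952136023 -143.56090612046307
nadir [[320.4082646  141.56721766]]
```

View pics/st.png

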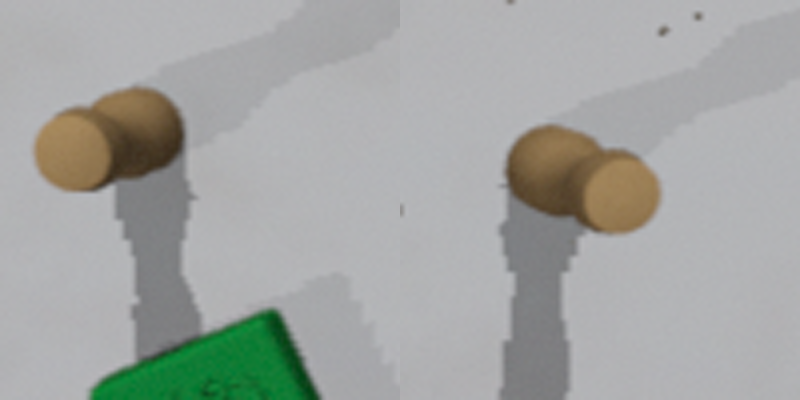

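```bash
python3 - <<'E'
from h import *
s=snap("wrist")
for uv in [(189,187.5),(465,198)]: 
    P=ray(s,uv,.067)[0]; print(P.round(4)); print("foot px",proj(s,[P[0],P[1],0.0]))
    print("tool delta",tool([P[0],P[1],.013]).round(4))
# tray corners from top
t=snap("top")
hsv=cv2.cvtColor(t["bgr"],cv2.COLOR_BGR2HSV); m=cv2.inRange(hsv,(8,60,60),(30,255,255))
m[:170]=0;m[240:]=0;m[:,:245]=0;m[:,440:]=0
m=cv2.morphologyEx(m,cv2.MORPH_CLOSE,np.ones((5,5)))
for c in cv2.findContours(m,cv2.RETR_EXTERNAL,cv2.CHAIN_APPROX_NONE)[0]:
    if cv2.contourArea(c)<500: continue
    X=(ray(t,c[:,0],.010)[:,:2]*1e3).astype(np.float32); print(cv2.minAreaRect(X))
E
```

```text
[ 0.4656 -0.0174  0.067 ]
foot px [[207.7516407  181.03833556]]
tool delta [ 0.0197 -0.135   0.3041]
[ 0.4505 -0.3042  0.067 ]
foot px [[444.67899588 190.08338981]]
tool delta [0.0088 0.152  0.3033]
((643.6657104492188, -171.63116455078125), (208.3406982421875, 141.24217224121094), 84.69605255126953)
((649.3490600585938, 145.7394561767578), (310.824951171875, 141.62290954589844), 83.39712524414062)
```

Request:
{"name": "apply_moves", "arguments": {"newtons": 30, "series": [{"rx": 0,"ry": 0,"rz": 0,"dx": 0.005,"dy": -0.034,"dz": 0.015,"fingers": 100},{"rx": 0,"ry": 0,"rz": 0,"dx": 0.005,"dy": -0.034,"dz": 0.02,"fingers": 100},{"rx": 0,"ry": 0,"rz": 0,"dx": 0.005,"dy": -0.034,"dz": 0.02,"fingers": 100},{"rx": 0,"ry": 0,"rz": 0,"dx": 0.005,"dy": -0.034,"dz": 0.02,"fingers": 100},{"rx": 0,"ry": 0,"rz": 0,"dx": 0,"dy": 0,"dz": 0.035,"fingers": 100},{"rx": 0,"ry": 0,"rz": 0,"dx": 0,"dy": 0,"dz": 0.035,"fingers": 100},{"rx": 0,"ry": 0,"rz": 0,"dx": 0,"dy": 0,"dz": 0.03,"fingers": 100},{"rx": 0,"ry": 0,"rz": 0,"dx": 0,"dy": 0,"dz": 0.01,"fingers": 100}]}}

```text
clock: 2.45
eef_pos: [0.4705, -0.0237, 0.1314]
orientation: [3.138, -0.035, 0.031]
wrist_force: [-1.0, -0.2, -1.2]
gripper_width: 1.0
```

```bash
python3 - <<'E'
from h import *
s=snap("wrist","w3"); st=bot.read_state(); print(st["eef_pos"],st["orientation"],tool([.4656,-.0174,.013]).round(4))
E
```

```text
[ 0.46990556 -0.02388679  0.13086276] [ 3.1376561  -0.03637505  0.02770347] [-0.0065 -0.0068  0.1177]
```

View pics/w3.png

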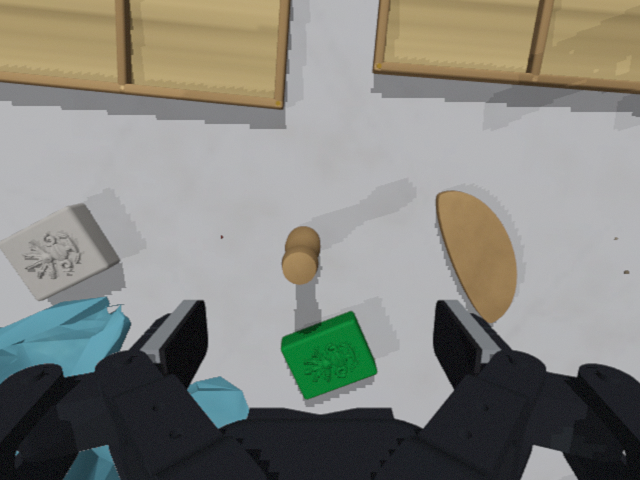

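```bash
cat >> h.py <<'E'
def fix(yawdeg,p=None):
    "tool-frame turn to point straight down with tool x at yawdeg (world), plus shift to p"
    st=bot.read_state(); R=Ro.from_rotvec(st["orientation"]); a=np.radians(yawdeg)
    D=Ro.from_matrix(np.array([[np.cos(a),np.sin(a),0],[np.sin(a),-np.cos(a),0],[0,0,-1]]))
    r=(R.inv()*D).as_rotvec().round(3)
    x=R.as_matrix()[:,0]
    print("yaw",np.degrees(np.arctan2(x[1],x[0])).round(1),"turn",r,"shift now",None if p is None else tool(p).round(4),"shift in target axes",None if p is None else (D.as_matrix().T@(np.array(p)-st["eef_pos"])).round(4))
E
python3 - <<'E'
from h import *
s=snap("wrist")
P=ray(s,(299,266),.067)[0]; print(P, ray(s,(303,242),.006))
fix(0,[P[0],P[1],.013])
E
```

```text
[ 0.46802509 -0.01352235  0.067     ] [[ 0.46698151 -0.01333082  0.006     ]]
yaw -1.4 turn [ 0.004 -0.02  -0.024] shift now [-0.0061 -0.0108  0.1202] shift in target axes [-0.0033 -0.0105  0.1204]
```

Request:
{"name": "apply_moves", "arguments": {"series": [{"rx": 0.004,"ry": -0.02,"rz": -0.024,"dx": 0,"dy": 0,"dz": 0,"fingers": 100},{"rx": 0,"ry": 0,"rz": 0,"dx": -0.004,"dy": -0.01,"dz": 0.005,"fingers": 100},{"rx": 0,"ry": 0,"rz": 0,"dx": 0,"dy": 0,"dz": 0.025,"fingers": 100},{"rx": 0,"ry": 0,"rz": 0,"dx": 0,"dy": 0,"dz": 0.025,"fingers": 100},{"rx": 0,"ry": 0,"rz": 0,"dx": 0,"dy": 0,"dz": 0.025,"fingers": 100},{"rx": 0,"ry": 0,"rz": 0,"dx": 0,"dy": 0,"dz": 0.02,"fingers": 100},{"rx": 0,"ry": 0,"rz": 0,"dx": 0,"dy": 0,"dz": 0.01,"fingers": 100},{"rx": 0,"ry": 0,"rz": 0,"dx": 0,"dy": 0,"dz": 0,"fingers": 100}]}}

```text
clock: 3.22
eef_pos: [0.4833, -0.0173, 0.037]
orientation: [3.139, -0.017, 0.052]
wrist_force: [-1.2, 0.2, 0.9]
gripper_width: 1.001
```

```bash
python3 - <<'E'
from h import *
s=snap("wrist","w4"); fix(0,[.467,-.0145,.013])
E
```

```text
yaw -0.6 turn [ 0.002 -0.034 -0.01 ] shift now [-0.0179 -0.0027  0.0244] shift in target axes [-0.0171 -0.0028  0.025 ]
```

View pics/w4.png

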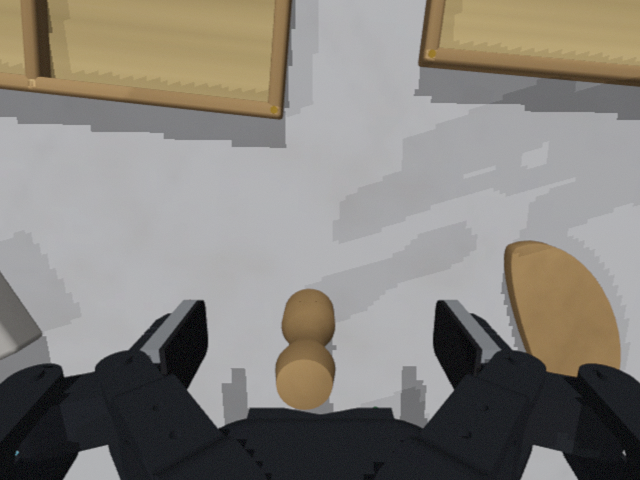

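```bash
python3 - <<'E'
from h import *
s=snap("wrist")
P=ray(s,(305,383),.067)[0]; print(P, ray(s,(308,320),.006))
fix(0,[P[0],P[1],.013])
E
```

```text
[ 0.46890029 -0.01352263  0.067     ] [[ 0.46417369 -0.01268392  0.006     ]]
yaw -0.6 turn [ 0.002 -0.036 -0.01 ] shift now [-0.0168 -0.0037  0.0252] shift in target axes [-0.0159 -0.0039  0.0258]
```

Request:
{"name": "apply_moves", "arguments": {"series": [{"rx": 0,"ry": -0.036,"rz": -0.01,"dx": 0,"dy": 0,"dz": 0,"fingers": 100},{"rx": 0,"ry": 0,"rz": 0,"dx": -0.009,"dy": -0.004,"dz": 0,"fingers": 100},{"rx": 0,"ry": 0,"rz": 0,"dx": -0.008,"dy": 0,"dz": 0.006,"fingers": 100},{"rx": 0,"ry": 0,"rz": 0,"dx": 0,"dy": 0,"dz": 0.007,"fingers": 100},{"rx": 0,"ry": 0,"rz": 0,"dx": 0,"dy": 0,"dz": 0.006,"fingers": 100},{"rx": 0,"ry": 0,"rz": 0,"dx": 0,"dy": 0,"dz": 0.004,"fingers": 100},{"rx": 0,"ry": 0,"rz": 0,"dx": 0,"dy": 0,"dz": 0,"fingers": 100},{"rx": 0,"ry": 0,"rz": 0,"dx": 0,"dy": 0,"dz": 0,"fingers": 100}]}}

```text
clock: 3.98
eef_pos: [0.4711, -0.0133, 0.0211]
orientation: [3.139, -0.002, 0.021]
wrist_force: [-0.2, 0.6, -0.3]
gripper_width: 0.996
```

```bash
python3 - <<'E'
from h import *
fix(0,[.4675,-.0135,.013])
E
```

```text
yaw -0.1 turn [ 0.003 -0.013 -0.002] shift now [-0.0037  0.0002  0.008 ] shift in target axes [-0.0036  0.0002  0.0081]
```

Request:
{"name": "apply_moves", "arguments": {"series": [{"rx": 0,"ry": -0.013,"rz": 0,"dx": -0.003,"dy": 0,"dz": 0.006,"fingers": 100},{"rx": 0,"ry": 0,"rz": 0,"dx": -0.002,"dy": 0,"dz": 0.004,"fingers": 100},{"rx": 0,"ry": 0,"rz": 0,"dx": 0,"dy": 0,"dz": 0,"fingers": 50},{"rx": 0,"ry": 0,"rz": 0,"dx": 0,"dy": 0,"dz": 0,"fingers": 0},{"rx": 0,"ry": 0,"rz": 0,"dx": 0,"dy": 0,"dz": 0,"fingers": 0},{"rx": 0,"ry": 0,"rz": 0,"dx": 0,"dy": 0,"dz": 0,"fingers": 0},{"rx": 0,"ry": 0,"rz": 0,"dx": 0,"dy": 0,"dz": 0,"fingers": 0},{"rx": 0,"ry": 0,"rz": 0,"dx": 0,"dy": 0,"dz": 0,"fingers": 0}]}}

```text
clock: 4.65
eef_pos: [0.4659, -0.0135, 0.0096]
orientation: [3.139, -0.003, -0.003]
wrist_force: [0.7, 1.2, -0.2]
gripper_width: 0.247
```

```bash
python3 - <<'E'
from h import *
s=snap("wrist","w5");snap("side","s5"); print(bot.read_state()["gripper_width"]);fix(0,[.4675,-.0135,.013])
E
```

```text
0.24311796150012713
yaw -0.1 turn [ 0.003  0.001 -0.002] shift now [ 0.0016  0.     -0.0034] shift in target axes [ 0.0016  0.     -0.0034]
```

View pics/w5.png

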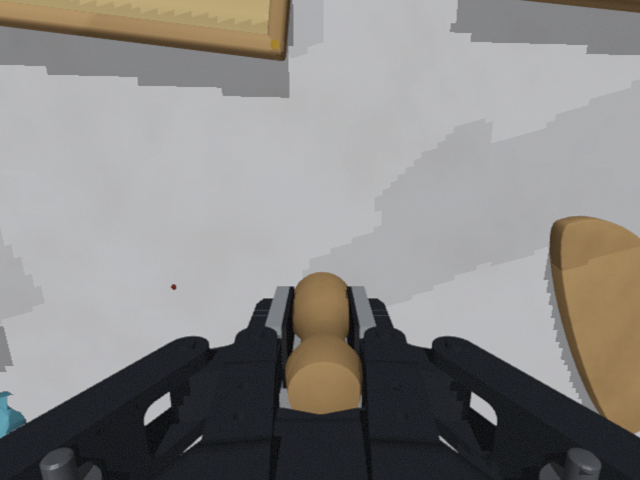

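View pics/s5.png

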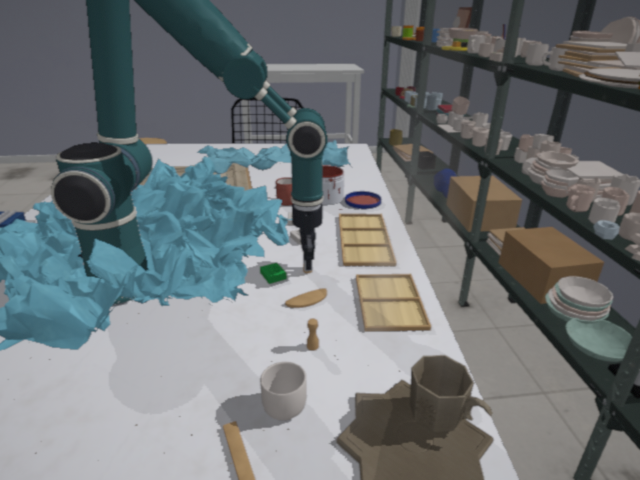

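Request:
{"name": "apply_moves", "arguments": {"series": [{"rx": 0,"ry": 0,"rz": 0,"dx": 0,"dy": 0,"dz": -0.02,"fingers": 0},{"rx": 0,"ry": 0,"rz": 0,"dx": 0,"dy": 0,"dz": -0.03,"fingers": 0},{"rx": 0,"ry": 0,"rz": 0,"dx": 0,"dy": 0,"dz": -0.03,"fingers": 0},{"rx": 0,"ry": 0,"rz": 0,"dx": 0.03,"dy": -0.01,"dz": -0.02,"fingers": 0},{"rx": 0,"ry": 0,"rz": 0,"dx": 0.035,"dy": -0.012,"dz": -0.005,"fingers": 0},{"rx": 0,"ry": 0,"rz": 0,"dx": 0.035,"dy": -0.012,"dz": 0,"fingers": 0},{"rx": 0,"ry": 0,"rz": 0,"dx": 0.035,"dy": -0.012,"dz": 0,"fingers": 0},{"rx": 0,"ry": 0,"rz": 0,"dx": 0.02,"dy": -0.01,"dz": 0,"fingers": 0}]}}

```text
clock: 5.42
eef_pos: [0.6194, 0.0432, 0.1165]
orientation: [3.139, -0.008, -0.011]
wrist_force: [0.0, -0.7, 0.8]
gripper_width: 0.25
```

```bash
python3 - <<'E'
from h import *
s=snap("wrist","w6"); print(bot.read_state()["eef_pos"],bot.read_state()["gripper_width"]);fix(0,[.633,.044,.0146])
t=snap("top","t6")
E
```

```text
[0.62252991 0.04483614 0.11687177] 0.2485061578731046
yaw -0.3 turn [ 0.001  0.004 -0.005] shift now [0.0108 0.0007 0.1022] shift in target axes [0.0105 0.0008 0.1023]
```

View pics/w6.png

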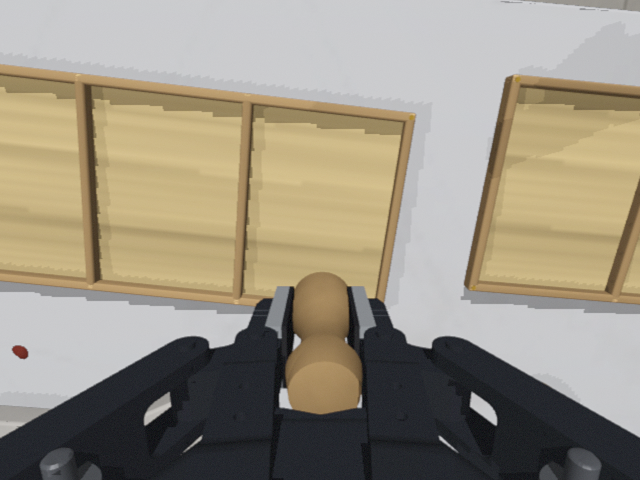

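```bash
python3 - <<'E'
from h import *
s=snap("wrist")
uv=[(413,116),(251,99),(84,77),(239,302),(93,287),(517,77),(467,290),(616,297)]
X=ray(s,uv,.012);print(X.round(4))
a=X[0]-X[2];print(np.degrees(np.arctan2(-a[1],-a[0])),np.linalg.norm(a))
E
```

```text
[[ 0.6995 -0.0159  0.012 ]
 [ 0.7098  0.0838  0.012 ]
 [ 0.7226  0.1837  0.012 ]
 [ 0.575   0.0995  0.012 ]
 [ 0.5869  0.2008  0.012 ]
 [ 0.7216 -0.0774  0.012 ]
 [ 0.5833 -0.0611  0.012 ]
 [ 0.5774 -0.167   0.012 ]]
83.38796228385294 0.20098001317941447
```

Request:
{"name": "apply_moves", "arguments": {"series": [{"rx": 0,"ry": 0.004,"rz": 0,"dx": 0.012,"dy": 0,"dz": 0.01,"fingers": 0},{"rx": 0,"ry": -0.004,"rz": 0,"dx": 0.002,"dy": 0,"dz": 0.02,"fingers": 0},{"rx": 0,"ry": -0.004,"rz": 0,"dx": -0.001,"dy": 0,"dz": 0.02,"fingers": 0},{"rx": 0,"ry": -0.004,"rz": 0,"dx": -0.001,"dy": 0,"dz": 0.02,"fingers": 0},{"rx": 0,"ry": -0.004,"rz": 0,"dx": -0.001,"dy": 0,"dz": 0.015,"fingers": 0},{"rx": 0,"ry": 0,"rz": 0,"dx": 0,"dy": 0,"dz": 0.005,"fingers": 0},{"rx": 0,"ry": 0,"rz": 0,"dx": 0,"dy": 0,"dz": 0,"fingers": 0},{"rx": 0,"ry": 0,"rz": 0,"dx": 0,"dy": 0,"dz": 0,"fingers": 0}]}}

```text
clock: 6.23
eef_pos: [0.6175, 0.0398, 0.0207]
orientation: [3.137, -0.008, -0.051]
wrist_force: [-0.1, -0.3, 0.2]
gripper_width: 0.247
```

```bash
python3 - <<'E'
from h import *
print(bot.read_state()["gripper_width"]);fix(0,[.636,.044,.0146])
E
```

```text
0.24660924631475445
yaw -0.3 turn [ 0.004  0.033 -0.005] shift now [ 0.0186 -0.0044  0.0055] shift in target axes [ 0.0185 -0.0042  0.0061]
```

Request:
{"name": "apply_moves", "arguments": {"series": [{"rx": 0.004,"ry": 0.033,"rz": 0,"dx": 0,"dy": 0,"dz": 0,"fingers": 0},{"rx": 0,"ry": 0,"rz": 0,"dx": 0.008,"dy": -0.004,"dz": 0,"fingers": 0},{"rx": 0,"ry": 0,"rz": 0,"dx": 0.008,"dy": 0,"dz": 0,"fingers": 0},{"rx": 0,"ry": 0,"rz": 0,"dx": 0,"dy": 0,"dz": 0.002,"fingers": 0},{"rx": 0,"ry": 0,"rz": 0,"dx": 0,"dy": 0,"dz": 0.001,"fingers": 0},{"rx": 0,"ry": 0,"rz": 0,"dx": 0,"dy": 0,"dz": 0,"fingers": 0},{"rx": 0,"ry": 0,"rz": 0,"dx": 0,"dy": 0,"dz": 0,"fingers": 0},{"rx": 0,"ry": 0,"rz": 0,"dx": 0,"dy": 0,"dz": 0,"fingers": 0}]}}

```text
clock: 6.9
eef_pos: [0.64, 0.044, 0.0238]
orientation: [3.141, -0.008, 0.015]
wrist_force: [0.8, -0.6, -0.3]
gripper_width: 0.244
```

```bash
python3 - <<'E'
from h import *
print(bot.read_state()["gripper_width"]);fix(0,[.636,.044,.0146])
E
```

```text
0.24437727773781806
yaw -0.3 turn [ 0.    -0.009 -0.005] shift now [-0.0041 -0.      0.0092] shift in target axes [-0.004  -0.      0.0092]
```

Request:
{"name": "apply_moves", "arguments": {"series": [{"rx": 0,"ry": -0.009,"rz": 0,"dx": -0.002,"dy": 0,"dz": 0.003,"fingers": 0},{"rx": 0,"ry": 0,"rz": 0,"dx": 0,"dy": 0,"dz": 0.003,"fingers": 0},{"rx": 0,"ry": 0,"rz": 0,"dx": 0,"dy": 0,"dz": 0.002,"fingers": 0},{"rx": 0,"ry": 0,"rz": 0,"dx": 0,"dy": 0,"dz": 0.002,"fingers": 0},{"rx": 0,"ry": 0,"rz": 0,"dx": 0,"dy": 0,"dz": 0.001,"fingers": 0},{"rx": 0,"ry": 0,"rz": 0,"dx": 0,"dy": 0,"dz": 0,"fingers": 0},{"rx": 0,"ry": 0,"rz": 0,"dx": 0,"dy": 0,"dz": 0,"fingers": 0},{"rx": 0,"ry": 0,"rz": 0,"dx": 0,"dy": 0,"dz": 0,"fingers": 0}]}}

```text
clock: 7.57
eef_pos: [0.6382, 0.044, 0.0137]
orientation: [3.141, -0.008, -0.0]
wrist_force: [0.0, -0.1, -0.0]
gripper_width: 0.247
```

```bash
python3 - <<'E'
from h import *
print(bot.read_state()["gripper_width"]);fix(0,[.636,.044,.0140])
E
```

```text
0.2471180753957639
yaw -0.3 turn [ 0.     0.    -0.005] shift now [-0.0022 -0.     -0.0003] shift in target axes [-0.0022 -0.     -0.0003]
```

Request:
{"name": "apply_moves", "arguments": {"series": [{"rx": 0,"ry": 0,"rz": 0,"dx": 0,"dy": 0,"dz": 0.0005,"fingers": 0},{"rx": 0,"ry": 0,"rz": 0,"dx": 0,"dy": 0,"dz": 0,"fingers": 32},{"rx": 0,"ry": 0,"rz": 0,"dx": 0,"dy": 0,"dz": 0,"fingers": 45},{"rx": 0,"ry": 0,"rz": 0,"dx": 0,"dy": 0,"dz": 0,"fingers": 60},{"rx": 0,"ry": 0,"rz": 0,"dx": 0,"dy": 0,"dz": 0,"fingers": 75},{"rx": 0,"ry": 0,"rz": 0,"dx": 0,"dy": 0,"dz": 0,"fingers": 80},{"rx": 0,"ry": 0,"rz": 0,"dx": 0,"dy": 0,"dz": 0,"fingers": 80},{"rx": 0,"ry": 0,"rz": 0,"dx": 0,"dy": 0,"dz": 0,"fingers": 80}]}}

```text
clock: 8.23
eef_pos: [0.6372, 0.0439, 0.0118]
orientation: [3.141, -0.008, -0.003]
wrist_force: [0.2, 0.5, -1.1]
gripper_width: 0.797
```

```bash
python3 - <<'E'
from h import *
s=snap("wrist","w7");fix(0)
E
```

```text
yaw -0.3 turn [ 0.     0.002 -0.005] shift now None shift in target axes None
```

View pics/w7.png

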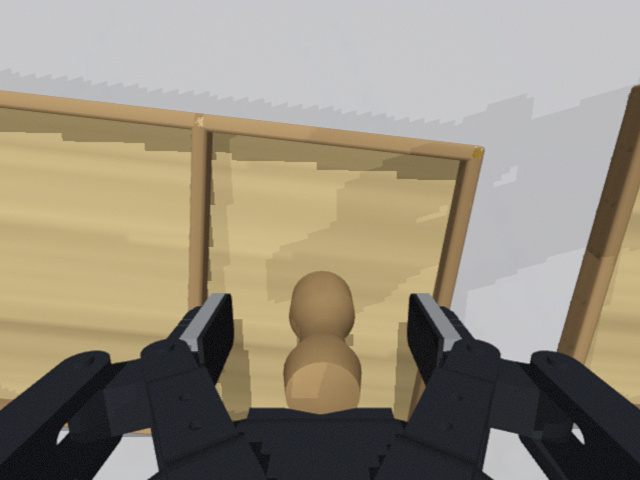

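Request:
{"name": "apply_moves", "arguments": {"series": [{"rx": 0,"ry": 0,"rz": 0,"dx": 0,"dy": 0,"dz": -0.01,"fingers": 80},{"rx": 0,"ry": 0,"rz": 0,"dx": 0,"dy": 0,"dz": -0.015,"fingers": 80},{"rx": 0,"ry": 0,"rz": 0,"dx": 0,"dy": 0,"dz": -0.02,"fingers": 80},{"rx": 0,"ry": 0,"rz": 0,"dx": 0,"dy": 0,"dz": -0.03,"fingers": 80},{"rx": 0,"ry": 0,"rz": 0,"dx": 0,"dy": 0,"dz": -0.03,"fingers": 80},{"rx": 0,"ry": 0,"rz": 0,"dx": 0,"dy": 0,"dz": -0.03,"fingers": 80},{"rx": 0,"ry": 0,"rz": 0,"dx": 0,"dy": 0,"dz": -0.03,"fingers": 100},{"rx": 0,"ry": 0,"rz": 0,"dx": 0,"dy": 0,"dz": 0,"fingers": 100}]}}

```text
clock: 8.95
eef_pos: [0.635, 0.0439, 0.185]
orientation: [3.141, -0.008, -0.014]
wrist_force: [1.0, -0.1, 1.2]
gripper_width: 0.995
```

```bash
python3 - <<'E'
from h import *
s=snap("wrist","w8");fix(0,[.4505,-.3042,.12])
E
```

```text
yaw -0.3 turn [ 0.001  0.012 -0.005] shift now [-0.1809  0.3489  0.065 ] shift in target axes [-0.1834  0.348   0.0626]
```

View pics/w8.png

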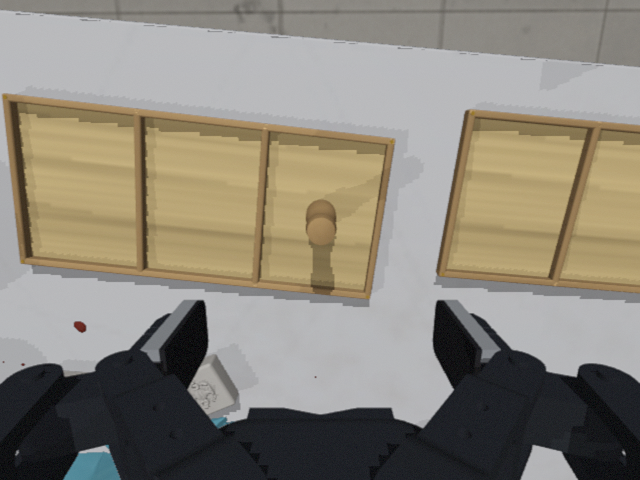

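Request:
{"name": "apply_moves", "arguments": {"series": [{"rx": 0,"ry": 0.01,"rz": 0,"dx": -0.018,"dy": 0.035,"dz": 0,"fingers": 100},{"rx": 0,"ry": 0,"rz": 0,"dx": -0.019,"dy": 0.036,"dz": 0,"fingers": 100},{"rx": 0,"ry": 0,"rz": 0,"dx": -0.019,"dy": 0.036,"dz": 0,"fingers": 100},{"rx": 0,"ry": 0,"rz": 0,"dx": -0.019,"dy": 0.036,"dz": 0,"fingers": 100},{"rx": 0,"ry": 0,"rz": 0,"dx": -0.019,"dy": 0.036,"dz": 0,"fingers": 100},{"rx": 0,"ry": 0,"rz": 0,"dx": -0.019,"dy": 0.036,"dz": 0,"fingers": 100},{"rx": 0,"ry": 0,"rz": 0,"dx": -0.019,"dy": 0.036,"dz": 0,"fingers": 100},{"rx": 0,"ry": 0,"rz": 0,"dx": -0.019,"dy": 0.036,"dz": 0,"fingers": 100}]}}

```text
clock: 9.67
eef_pos: [0.4785, -0.2417, 0.1792]
orientation: [-3.137, -0.015, 0.003]
wrist_force: [0.7, -0.3, -0.2]
gripper_width: 1.0
```

```bash
python3 - <<'E'
from h import *
s=snap("wrist","w9");print(bot.read_state()["eef_pos"]);fix(0,[.4505,-.3042,.12])
E
```

```text
[ 0.474918   -0.24792703  0.17899714]
yaw 0.4 turn [0.001 0.005 0.006] shift now [-0.0245  0.0561  0.0592] shift in target axes [-0.0244  0.0563  0.059 ]
```

View pics/w9.png

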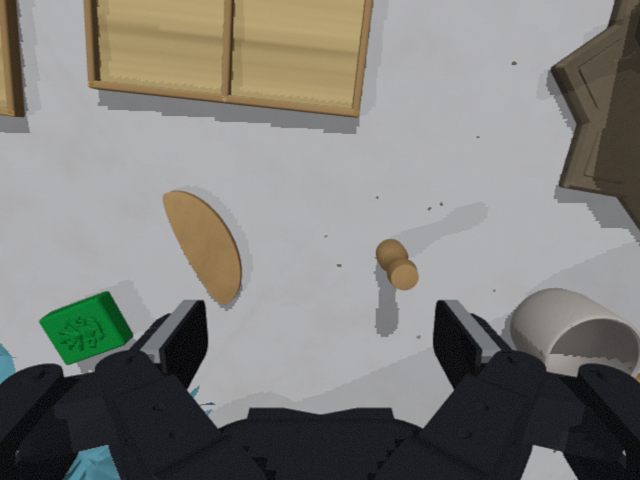

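```bash
python3 - <<'E'
from h import *
s=snap("wrist")
P=ray(s,(403,274),.067)[0]; print(P, ray(s,(391,254),.007)); fix(0,[P[0],P[1],.013])
hsv=cv2.cvtColor(s["bgr"],cv2.COLOR_BGR2HSV); m=cv2.inRange(hsv,(8,90,60),(25,255,255)); m[:150]=0;m[:,:150]=0;m[:,260:]=0;m[315:]=0
c=max(cv2.findContours(m,cv2.RETR_EXTERNAL,cv2.CHAIN_APPROX_NONE)[0],key=cv2.contourArea)
X=(ray(s,c[:,0],.008)[:,:2]*1e3).astype(np.float32); print("rib",cv2.minAreaRect(X)); M=cv2.moments(X.reshape(-1,1,2)); print(M["m10"]/M["m00"],M["m01"]/M["m00"])
E
```

```text
[ 0.44896581 -0.30911911  0.067     ] [[ 0.44535913 -0.31165804  0.007     ]]
yaw 0.2 turn [-0.002  0.003  0.003] shift now [-0.0275  0.0645  0.166 ] shift in target axes [-0.0279  0.0642  0.1661]
rib ((456.037841796875, -146.30709838867188), (108.17623138427734, 44.52814865112305), 23.6419677734375)
455.71090456819775 -144.37947976911207
```

Request:
{"name": "apply_moves", "arguments": {"series": [{"rx": 0,"ry": 0,"rz": 0,"dx": -0.01,"dy": 0.025,"dz": 0,"fingers": 100},{"rx": 0,"ry": 0,"rz": 0,"dx": -0.01,"dy": 0.025,"dz": 0,"fingers": 100},{"rx": 0,"ry": 0,"rz": 0,"dx": -0.007,"dy": 0.015,"dz": 0.01,"fingers": 100},{"rx": 0,"ry": 0,"rz": 0,"dx": 0,"dy": 0,"dz": 0.02,"fingers": 100},{"rx": 0,"ry": 0,"rz": 0,"dx": 0,"dy": 0,"dz": 0.02,"fingers": 100},{"rx": 0,"ry": -0.004,"rz": 0,"dx": 0,"dy": 0,"dz": 0.02,"fingers": 100},{"rx": 0,"ry": -0.004,"rz": 0,"dx": 0,"dy": 0,"dz": 0.015,"fingers": 100},{"rx": 0,"ry": 0,"rz": 0,"dx": 0,"dy": 0,"dz": 0,"fingers": 100}]}}

```text
clock: 10.43
eef_pos: [0.4465, -0.3096, 0.0875]
orientation: [-3.134, 0.004, 0.021]
wrist_force: [-0.9, 1.4, -0.7]
gripper_width: 0.998
```

```bash
python3 - <<'E'
from h import *
s=snap("wrist","w10");fix(0,[.4475,-.3095,.011])
E
```

```text
yaw -0.1 turn [-0.007  0.013 -0.003] shift now [0.0015 0.0003 0.0776] shift in target axes [ 0.0005 -0.0003  0.0776]
```

View pics/w10.png

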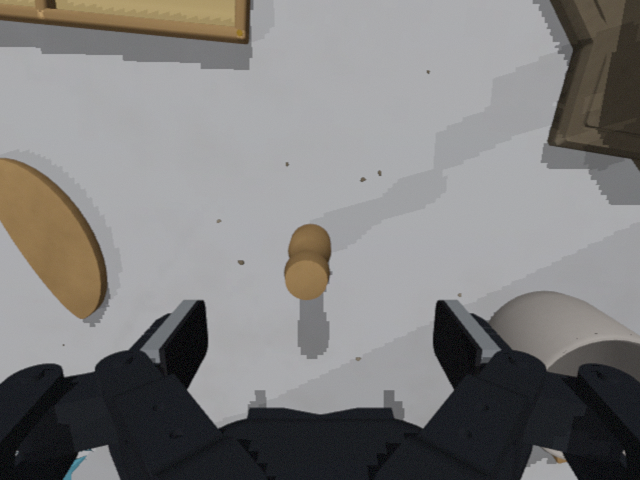

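```bash
python3 - <<'E'
from h import *
s=snap("wrist");P=ray(s,(306.5,280),.067)[0]; print(P, ray(s,(309.5,245),.007));fix(0,[P[0],P[1],.011])
E
```

```text
[ 0.45087157 -0.30496882  0.067     ] [[ 0.45023429 -0.3043253   0.007     ]]
yaw -0.1 turn [-0.005  0.01  -0.002] shift now [ 0.0037 -0.0053  0.0793] shift in target axes [ 0.0028 -0.0057  0.0793]
```

Request:
{"name": "apply_moves", "arguments": {"series": [{"rx": -0.005,"ry": 0.008,"rz": 0,"dx": 0.003,"dy": -0.005,"dz": 0,"fingers": 100},{"rx": 0,"ry": 0,"rz": 0,"dx": 0,"dy": 0,"dz": 0.01,"fingers": 100},{"rx": 0,"ry": 0,"rz": 0,"dx": 0,"dy": 0,"dz": 0.012,"fingers": 100},{"rx": 0,"ry": -0.002,"rz": 0,"dx": 0,"dy": 0,"dz": 0.012,"fingers": 100},{"rx": 0,"ry": -0.002,"rz": 0,"dx": 0,"dy": 0,"dz": 0.012,"fingers": 100},{"rx": 0,"ry": -0.002,"rz": 0,"dx": 0,"dy": 0,"dz": 0.012,"fingers": 100},{"rx": 0,"ry": 0,"rz": 0,"dx": 0,"dy": 0,"dz": 0.005,"fingers": 100},{"rx": 0,"ry": 0,"rz": 0,"dx": 0,"dy": 0,"dz": 0,"fingers": 100}]}}

```text
clock: 11.2
eef_pos: [0.4552, -0.3061, 0.0256]
orientation: [3.136, -0.001, -0.001]
wrist_force: [0.0, 0.3, 0.1]
gripper_width: 1.004
```

```bash
python3 - <<'E'
from h import *
fix(0,[.4505,-.305,.010])
E
```

```text
yaw -0.0 turn [ 0.005  0.001 -0.001] shift now [-0.0047 -0.0011  0.0156] shift in target axes [-0.0047 -0.0011  0.0156]
```

Request:
{"name": "apply_moves", "arguments": {"series": [{"rx": 0.004,"ry": 0,"rz": 0,"dx": -0.004,"dy": -0.001,"dz": 0.007,"fingers": 100},{"rx": 0,"ry": 0,"rz": 0,"dx": -0.001,"dy": 0,"dz": 0.006,"fingers": 100},{"rx": 0,"ry": 0,"rz": 0,"dx": 0,"dy": 0,"dz": 0.003,"fingers": 80},{"rx": 0,"ry": 0,"rz": 0,"dx": 0,"dy": 0,"dz": 0,"fingers": 40},{"rx": 0,"ry": 0,"rz": 0,"dx": 0,"dy": 0,"dz": 0,"fingers": 0},{"rx": 0,"ry": 0,"rz": 0,"dx": 0,"dy": 0,"dz": 0,"fingers": 0},{"rx": 0,"ry": 0,"rz": 0,"dx": 0,"dy": 0,"dz": 0,"fingers": 0},{"rx": 0,"ry": 0,"rz": 0,"dx": 0,"dy": 0,"dz": 0,"fingers": 0}]}}

```text
clock: 11.87
eef_pos: [0.4496, -0.3056, 0.0079]
orientation: [3.141, -0.002, -0.002]
wrist_force: [0.3, -0.4, -1.4]
gripper_width: 0.274
```

```bash
python3 - <<'E'
from h import *
s=snap("wrist","w11");fix(-0,[.639,-.222,.115])
E
```

```text
yaw -0.1 turn [ 0.001  0.001 -0.001] shift now [ 0.1891 -0.0839 -0.1072] shift in target axes [ 0.1893 -0.0837 -0.107 ]
```

View pics/w11.png

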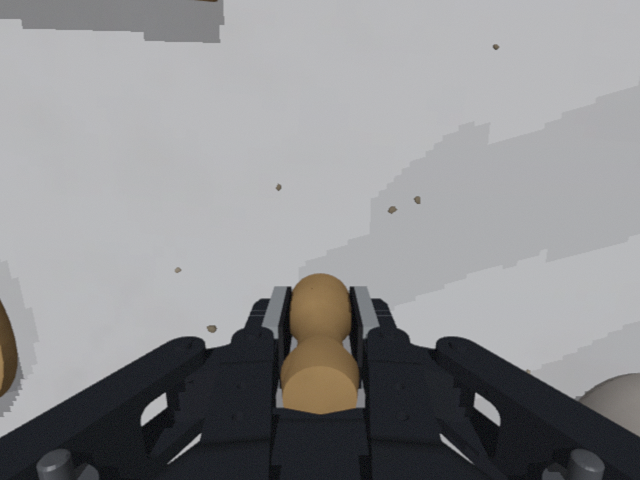

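Request:
{"name": "apply_moves", "arguments": {"series": [{"rx": 0,"ry": 0,"rz": 0,"dx": 0,"dy": 0,"dz": -0.02,"fingers": 0},{"rx": 0,"ry": 0,"rz": 0,"dx": 0,"dy": 0,"dz": -0.03,"fingers": 0},{"rx": 0,"ry": 0,"rz": 0,"dx": 0.02,"dy": -0.01,"dz": -0.03,"fingers": 0},{"rx": 0,"ry": 0,"rz": 0,"dx": 0.035,"dy": -0.015,"dz": -0.01,"fingers": 0},{"rx": 0,"ry": 0,"rz": 0,"dx": 0.037,"dy": -0.017,"dz": 0,"fingers": 0},{"rx": 0,"ry": 0,"rz": 0,"dx": 0.037,"dy": -0.017,"dz": 0,"fingers": 0},{"rx": 0,"ry": 0,"rz": 0,"dx": 0.037,"dy": -0.017,"dz": 0,"fingers": 0},{"rx": 0,"ry": 0,"rz": 0,"dx": 0.02,"dy": -0.008,"dz": 0,"fingers": 0}]}}

```text
clock: 12.58
eef_pos: [0.6381, -0.2211, 0.1037]
orientation: [3.141, -0.015, 0.002]
wrist_force: [-0.4, 0.7, 0.3]
gripper_width: 0.27
```

```bash
python3 - <<'E'
from h import *
s=snap("wrist","w12");fix(-0,[.639,-.222,.012])
E
```

```text
yaw -0.5 turn [ 0.    -0.005 -0.009] shift now [-0.0026  0.0018  0.0921] shift in target axes [-0.0022  0.0018  0.0921]
```

View pics/w12.png

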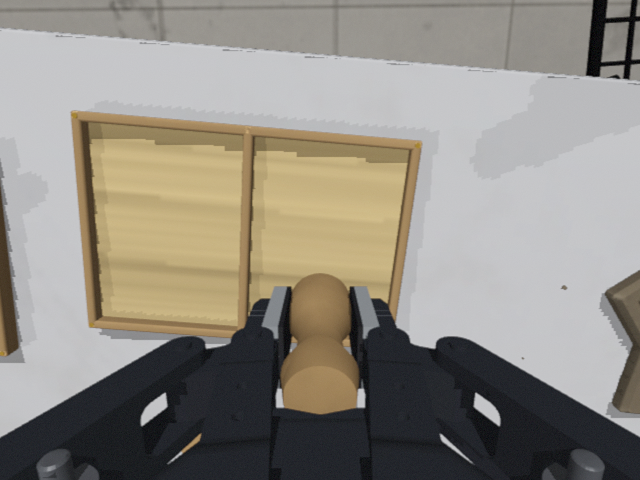

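Request:
{"name": "apply_moves", "arguments": {"series": [{"rx": 0,"ry": 0,"rz": 0,"dx": 0,"dy": 0,"dz": 0.01,"fingers": 0},{"rx": 0,"ry": 0,"rz": 0,"dx": 0,"dy": 0,"dz": 0.015,"fingers": 0},{"rx": 0,"ry": 0,"rz": 0,"dx": 0,"dy": 0,"dz": 0.015,"fingers": 0},{"rx": 0,"ry": 0,"rz": 0,"dx": 0,"dy": 0,"dz": 0.015,"fingers": 0},{"rx": 0,"ry": 0,"rz": 0,"dx": 0,"dy": 0,"dz": 0.015,"fingers": 0},{"rx": 0,"ry": 0,"rz": 0,"dx": 0,"dy": 0,"dz": 0.008,"fingers": 0},{"rx": 0,"ry": 0,"rz": 0,"dx": 0,"dy": 0,"dz": 0,"fingers": 0},{"rx": 0,"ry": 0,"rz": 0,"dx": 0,"dy": 0,"dz": 0,"fingers": 0}]}}

```text
clock: 13.3
eef_pos: [0.64, -0.2199, 0.0201]
orientation: [3.141, -0.01, 0.005]
wrist_force: [0.3, -0.1, 0.1]
gripper_width: 0.269
```

```bash
python3 - <<'E'
from h import *
fix(-0,[.639,-.222,.0118])
E
```

```text
yaw -0.3 turn [ 0.001 -0.003 -0.006] shift now [-0.001   0.0021  0.0083] shift in target axes [-0.001   0.0021  0.0083]
```

Request:
{"name": "apply_moves", "arguments": {"series": [{"rx": 0,"ry": -0.003,"rz": 0,"dx": 0,"dy": 0.002,"dz": 0.003,"fingers": 0},{"rx": 0,"ry": 0,"rz": 0,"dx": 0,"dy": 0,"dz": 0.003,"fingers": 0},{"rx": 0,"ry": 0,"rz": 0,"dx": 0,"dy": 0,"dz": 0.002,"fingers": 0},{"rx": 0,"ry": 0,"rz": 0,"dx": 0,"dy": 0,"dz": 0.001,"fingers": 0},{"rx": 0,"ry": 0,"rz": 0,"dx": 0,"dy": 0,"dz": 0,"fingers": 0},{"rx": 0,"ry": 0,"rz": 0,"dx": 0,"dy": 0,"dz": 0,"fingers": 0},{"rx": 0,"ry": 0,"rz": 0,"dx": 0,"dy": 0,"dz": 0,"fingers": 0},{"rx": 0,"ry": 0,"rz": 0,"dx": 0,"dy": 0,"dz": 0,"fingers": 0}]}}

```text
clock: 13.97
eef_pos: [0.642, -0.224, 0.0145]
orientation: [3.138, -0.011, 0.009]
wrist_force: [-0.2, -0.9, -0.1]
gripper_width: 0.27
```

Request:
{"name": "apply_moves", "arguments": {"series": [{"rx": 0,"ry": -0.005,"rz": 0,"dx": 0,"dy": 0,"dz": 0.002,"fingers": 0},{"rx": 0,"ry": 0,"rz": 0,"dx": 0,"dy": 0,"dz": 0.001,"fingers": 0},{"rx": 0,"ry": 0,"rz": 0,"dx": 0,"dy": 0,"dz": 0.001,"fingers": 0},{"rx": 0,"ry": 0,"rz": 0,"dx": 0,"dy": 0,"dz": 0.0005,"fingers": 0},{"rx": 0,"ry": 0,"rz": 0,"dx": 0,"dy": 0,"dz": 0,"fingers": 0},{"rx": 0,"ry": 0,"rz": 0,"dx": 0,"dy": 0,"dz": 0,"fingers": 0},{"rx": 0,"ry": 0,"rz": 0,"dx": 0,"dy": 0,"dz": 0,"fingers": 0},{"rx": 0,"ry": 0,"rz": 0,"dx": 0,"dy": 0,"dz": 0,"fingers": 0}]}}

```text
clock: 14.63
eef_pos: [0.6431, -0.2242, 0.0116]
orientation: [3.138, -0.011, 0.004]
wrist_force: [-0.6, 0.4, 1.6]
gripper_width: 0.27
```

Contact height is reached, so I release and rise.

Request:
{"name": "apply_moves", "arguments": {"series": [{"rx": 0,"ry": 0,"rz": 0,"dx": 0,"dy": 0,"dz": 0,"fingers": 34},{"rx": 0,"ry": 0,"rz": 0,"dx": 0,"dy": 0,"dz": 0,"fingers": 45},{"rx": 0,"ry": 0,"rz": 0,"dx": 0,"dy": 0,"dz": 0,"fingers": 60},{"rx": 0,"ry": 0,"rz": 0,"dx": 0,"dy": 0,"dz": 0,"fingers": 75},{"rx": 0,"ry": 0,"rz": 0,"dx": 0,"dy": 0,"dz": 0,"fingers": 80},{"rx": 0,"ry": 0,"rz": 0,"dx": 0,"dy": 0,"dz": 0,"fingers": 80},{"rx": 0,"ry": 0,"rz": 0,"dx": 0,"dy": 0,"dz": -0.01,"fingers": 80},{"rx": 0,"ry": 0,"rz": 0,"dx": 0,"dy": 0,"dz": -0.01,"fingers": 80}]}}

```text
clock: 15.3
eef_pos: [0.6405, -0.2231, 0.0286]
orientation: [3.14, -0.011, -0.006]
wrist_force: [0.3, -0.2, -0.3]
gripper_width: 0.806
```

Request:
{"name": "apply_moves", "arguments": {"series": [{"rx": 0,"ry": 0,"rz": 0,"dx": 0,"dy": 0,"dz": -0.02,"fingers": 80},{"rx": 0,"ry": 0,"rz": 0,"dx": 0,"dy": 0,"dz": -0.025,"fingers": 80},{"rx": 0,"ry": 0,"rz": 0,"dx": 0,"dy": 0,"dz": -0.025,"fingers": 80},{"rx": 0,"ry": 0,"rz": 0,"dx": 0,"dy": 0,"dz": -0.03,"fingers": 80},{"rx": 0,"ry": 0,"rz": 0,"dx": 0,"dy": 0,"dz": -0.03,"fingers": 80},{"rx": 0,"ry": 0,"rz": 0,"dx": -0.01,"dy": 0,"dz": -0.02,"fingers": 100},{"rx": 0,"ry": 0,"rz": 0,"dx": -0.03,"dy": -0.01,"dz": 0,"fingers": 100},{"rx": 0,"ry": 0,"rz": 0,"dx": -0.03,"dy": -0.01,"dz": 0,"fingers": 100}]}}

```text
clock: 15.97
eef_pos: [0.5763, -0.2044, 0.1975]
orientation: [3.135, -0.01, 0.015]
wrist_force: [-0.9, 0.6, -0.5]
gripper_width: 1.002
```

```bash
python3 - <<'E'
from h import *
s=snap("wrist","w13");print(bot.read_state()["eef_pos"]);fix(0,[.4565,-.1455,.1])
E
```

```text
[ 0.57062418 -0.20230266  0.19727978]
yaw -0.4 turn [ 0.005 -0.004 -0.006] shift now [-0.1149 -0.0566  0.0965] shift in target axes [-0.1141 -0.0568  0.0973]
```

View pics/w13.png

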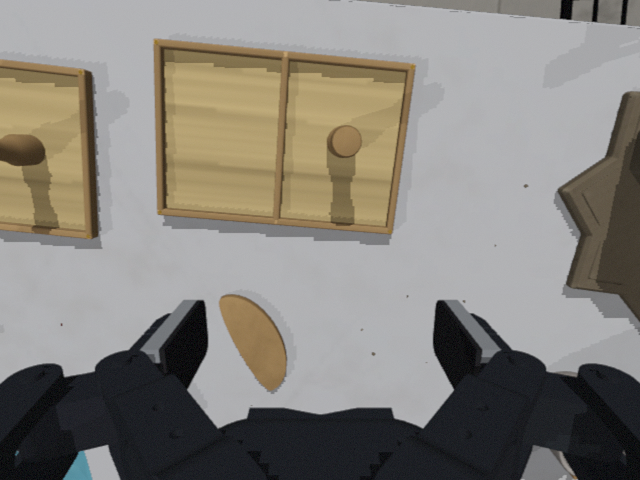

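Request:
{"name": "apply_moves", "arguments": {"series": [{"rx": 0.005,"ry": -0.004,"rz": 0,"dx": -0.03,"dy": -0.015,"dz": 0.015,"fingers": 100},{"rx": 0,"ry": 0,"rz": 0,"dx": -0.033,"dy": -0.017,"dz": 0.015,"fingers": 100},{"rx": 0,"ry": 0,"rz": 0,"dx": -0.033,"dy": -0.017,"dz": 0.015,"fingers": 100},{"rx": 0,"ry": 0,"rz": -0.08,"dx": -0.015,"dy": -0.008,"dz": 0.015,"fingers": 100},{"rx": 0,"ry": 0,"rz": -0.11,"dx": 0,"dy": 0,"dz": 0,"fingers": 100},{"rx": 0,"ry": 0,"rz": -0.11,"dx": 0,"dy": 0,"dz": 0,"fingers": 100},{"rx": 0,"ry": 0,"rz": -0.11,"dx": 0,"dy": 0,"dz": 0,"fingers": 100},{"rx": 0,"ry": 0,"rz": 0,"dx": 0,"dy": 0,"dz": 0,"fingers": 100}]}}

```text
clock: 16.68
eef_pos: [0.454, -0.142, 0.1432]
orientation: [3.065, 0.656, 0.018]
wrist_force: [-0.1, -0.1, -0.0]
gripper_width: 1.001
```

```bash
python3 - <<'E'
from h import *
s=snap("wrist","w14");print(bot.read_state()["eef_pos"]);fix(24.2,[.4565,-.1455,.002])
hsv=cv2.cvtColor(s["bgr"],cv2.COLOR_BGR2HSV); m=cv2.inRange(hsv,(8,90,60),(25,255,255)); m[:110]=0
for c in cv2.findContours(m,cv2.RETR_EXTERNAL,cv2.CHAIN_APPROX_NONE)[0]:
  if cv2.contourArea(c)>1500:
    X=(ray(s,c[:,0],.008)[:,:2]*1e3).astype(np.float32); print("rib",cv2.boundingRect(c),cv2.minAreaRect(X)); 
E
```

```text
[ 0.45426514 -0.14207007  0.14338304]
yaw 23.9 turn [ 0.01  -0.01  -0.005] shift now [-0.0007  0.0027  0.1414] shift in target axes [0.0006 0.004  0.1414]
rib (293, 159, 57, 140) ((455.71875, -145.2998504638672), (107.66124725341797, 42.42246627807617), 23.10723304748535)
rib (441, 110, 142, 60) ((571.645751953125, -239.80332946777344), (40.72393035888672, 99.44669342041016), 24.188779830932617)
```

View pics/w14.png

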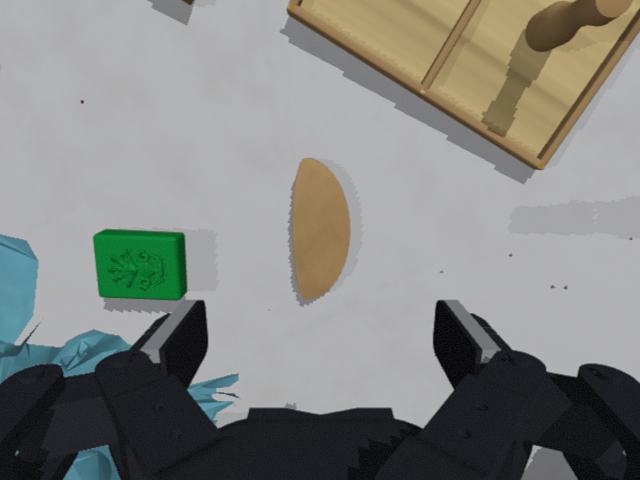

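Request:
{"name": "apply_moves", "arguments": {"series": [{"rx": 0.008,"ry": -0.008,"rz": 0,"dx": 0,"dy": 0.004,"dz": 0.005,"fingers": 100},{"rx": 0,"ry": 0,"rz": 0,"dx": 0,"dy": 0,"dz": 0.018,"fingers": 100},{"rx": 0,"ry": 0,"rz": 0,"dx": 0,"dy": 0,"dz": 0.02,"fingers": 100},{"rx": 0,"ry": 0,"rz": 0,"dx": 0,"dy": 0,"dz": 0.02,"fingers": 100},{"rx": 0,"ry": 0,"rz": 0,"dx": 0,"dy": 0,"dz": 0.02,"fingers": 100},{"rx": 0,"ry": 0,"rz": 0,"dx": 0,"dy": 0,"dz": 0.018,"fingers": 100},{"rx": 0,"ry": 0,"rz": 0,"dx": 0,"dy": 0,"dz": 0.008,"fingers": 100},{"rx": 0,"ry": 0,"rz": 0,"dx": 0,"dy": 0,"dz": 0,"fingers": 100}]}}

```text
clock: 17.4
eef_pos: [0.4652, -0.151, 0.0356]
orientation: [3.073, 0.615, 0.019]
wrist_force: [0.7, -0.4, -0.0]
gripper_width: 1.0
```

```bash
python3 - <<'E'
from h import *
s=snap("wrist","w15");fix(24,[.4562,-.1458,.001])
E
```

```text
yaw 22.7 turn [ 0.01  -0.01  -0.024] shift now [-0.0068 -0.0088  0.0351] shift in target axes [-0.0063 -0.0086  0.0353]
```

View pics/w15.png

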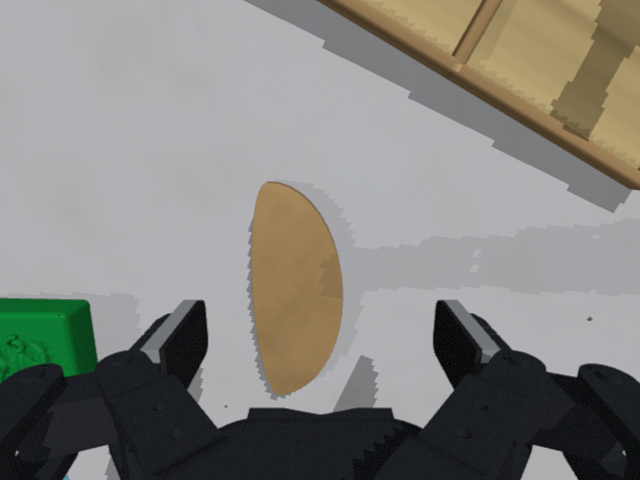

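```bash
python3 - <<'E'
from h import *
s=snap("wrist")
for uv in [(92,300),(96,360)]:
    P=ray(s,uv,.02)[0]; a=np.radians(24); d=P[:2]-[.4562,-.1458]; print(P.round(3), d@[np.sin(a),-np.cos(a)], d@[np.cos(a),np.sin(a)])
hsv=cv2.cvtColor(s["bgr"],cv2.COLOR_BGR2HSV); m=cv2.inRange(hsv,(8,90,60),(25,255,255)); m[:170]=0
c=max(cv2.findContours(m,cv2.RETR_EXTERNAL,cv2.CHAIN_APPROX_NONE)[0],key=cv2.contourArea)
X=(ray(s,c[:,0],.008)[:,:2]*1e3).astype(np.float32); print("rib",cv2.minAreaRect(X))
E
```

```text
[ 0.423 -0.059  0.02 ] -0.0925985342050007 0.005191960311351333
[ 0.394 -0.068  0.02 ] -0.09605073384941733 -0.02516459294848291
rib ((455.8865966796875, -144.9516143798828), (109.48966217041016, 42.98744583129883), 23.613147735595703)
```

Request:
{"name": "apply_moves", "arguments": {"series": [{"rx": 0.008,"ry": -0.01,"rz": -0.02,"dx": 0,"dy": 0,"dz": 0,"fingers": 90},{"rx": 0,"ry": 0,"rz": 0,"dx": -0.006,"dy": -0.009,"dz": 0,"fingers": 80},{"rx": 0,"ry": 0,"rz": 0,"dx": 0,"dy": 0,"dz": 0.006,"fingers": 80},{"rx": 0,"ry": 0,"rz": 0,"dx": 0,"dy": 0,"dz": 0.008,"fingers": 80},{"rx": 0,"ry": 0,"rz": 0,"dx": 0,"dy": 0,"dz": 0.008,"fingers": 80},{"rx": 0,"ry": 0,"rz": 0,"dx": 0,"dy": 0,"dz": 0.004,"fingers": 80},{"rx": 0,"ry": 0,"rz": 0,"dx": 0,"dy": 0,"dz": 0,"fingers": 80},{"rx": 0,"ry": 0,"rz": 0,"dx": 0,"dy": 0,"dz": 0,"fingers": 80}]}}

```text
clock: 18.17
eef_pos: [0.4605, -0.1465, 0.0138]
orientation: [3.066, 0.648, 0.015]
wrist_force: [-0.5, -0.5, 1.0]
gripper_width: 0.803
```

```bash
python3 - <<'E'
from h import *
s=snap("wrist","w16");fix(23.7,[.456,-.1452,.001])
E
```

```text
yaw 23.9 turn [ 0.009 -0.007  0.003] shift now [-0.0036 -0.003   0.0128] shift in target axes [-0.0035 -0.0029  0.0128]
```

View pics/w16.png

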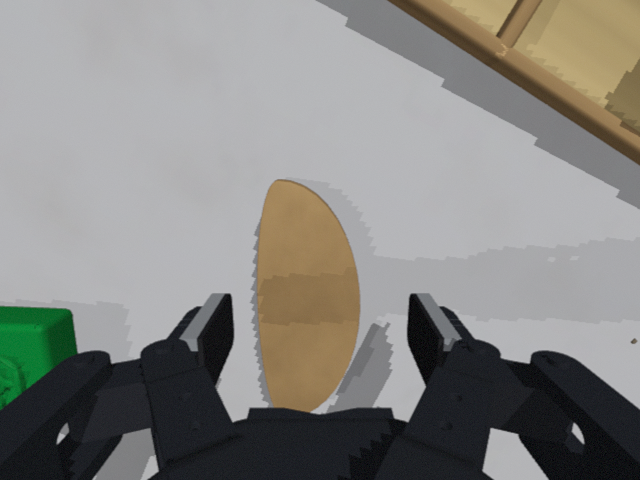

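Request:
{"name": "apply_moves", "arguments": {"newtons": 25, "series": [{"rx": 0.008,"ry": -0.006,"rz": 0,"dx": -0.003,"dy": -0.003,"dz": 0.003,"fingers": 80},{"rx": 0,"ry": 0,"rz": 0,"dx": 0,"dy": 0,"dz": 0.004,"fingers": 80},{"rx": 0,"ry": 0,"rz": 0,"dx": 0,"dy": 0,"dz": 0.003,"fingers": 80},{"rx": 0,"ry": 0,"rz": 0,"dx": 0,"dy": 0,"dz": 0.002,"fingers": 80},{"rx": 0,"ry": 0,"rz": 0,"dx": 0,"dy": 0,"dz": 0,"fingers": 80},{"rx": 0,"ry": 0,"rz": 0,"dx": 0,"dy": 0,"dz": 0,"fingers": 80},{"rx": 0,"ry": 0,"rz": 0,"dx": 0,"dy": 0,"dz": 0,"fingers": 80},{"rx": 0,"ry": 0,"rz": 0,"dx": 0,"dy": 0,"dz": 0,"fingers": 80}]}}

```text
clock: 18.88
eef_pos: [0.4565, -0.145, 0.0006]
orientation: [3.073, 0.649, 0.002]
wrist_force: [-0.1, -0.5, 0.0]
gripper_width: 0.801
```

```bash
python3 - <<'E'
from h import *
s=snap("side");crop(s,240,220,130,100,6,"s17");fix(23.7,[.456,-.1452,.001])
E
```

```text
yaw 23.9 turn [ 0.001 -0.001  0.003] shift now [-0.0005 -0.0001 -0.0003] shift in target axes [-0.0005 -0.0001 -0.0003]
```

View pics/s17.png

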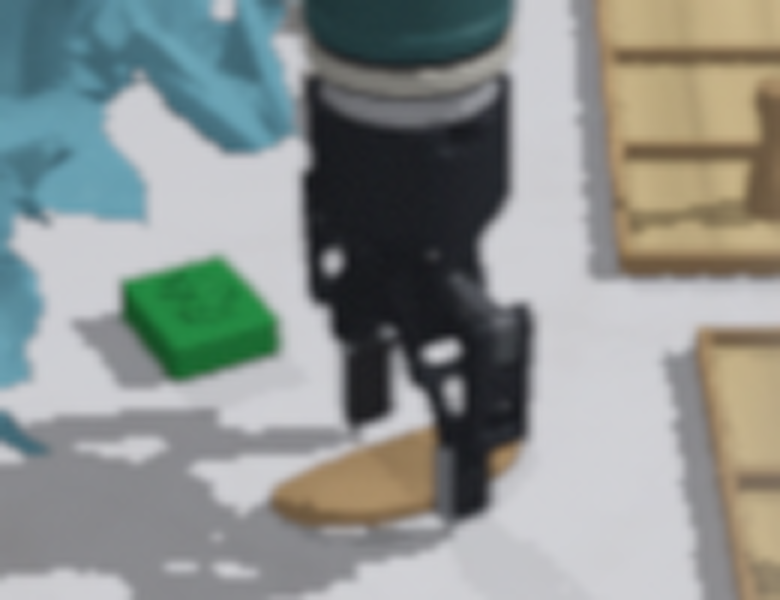

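Request:
{"name": "apply_moves", "arguments": {"series": [{"rx": 0,"ry": 0,"rz": 0,"dx": 0,"dy": 0,"dz": 0,"fingers": 70},{"rx": 0,"ry": 0,"rz": 0,"dx": 0,"dy": 0,"dz": 0,"fingers": 62},{"rx": 0,"ry": 0,"rz": 0,"dx": 0,"dy": 0,"dz": 0,"fingers": 56},{"rx": 0,"ry": 0,"rz": 0,"dx": 0,"dy": 0,"dz": 0,"fingers": 40},{"rx": 0,"ry": 0,"rz": 0,"dx": 0,"dy": 0,"dz": 0,"fingers": 20},{"rx": 0,"ry": 0,"rz": 0,"dx": 0,"dy": 0,"dz": 0,"fingers": 10},{"rx": 0,"ry": 0,"rz": 0,"dx": 0,"dy": 0,"dz": 0,"fingers": 10},{"rx": 0,"ry": 0,"rz": 0,"dx": 0,"dy": 0,"dz": 0,"fingers": 10}]}}

```text
clock: 19.6
eef_pos: [0.4572, -0.1453, 0.0016]
orientation: [3.072, 0.649, 0.004]
wrist_force: [0.1, 0.0, -0.8]
gripper_width: 0.493
```

```bash
python3 - <<'E'
from h import *
s=snap("wrist","w18");fix(23.7,[.456,-.1452,.001])
E
```

```text
yaw 23.9 turn [ 0.002 -0.002  0.003] shift now [-0.001  -0.0005  0.0006] shift in target axes [-0.001  -0.0005  0.0006]
```

View pics/w18.png

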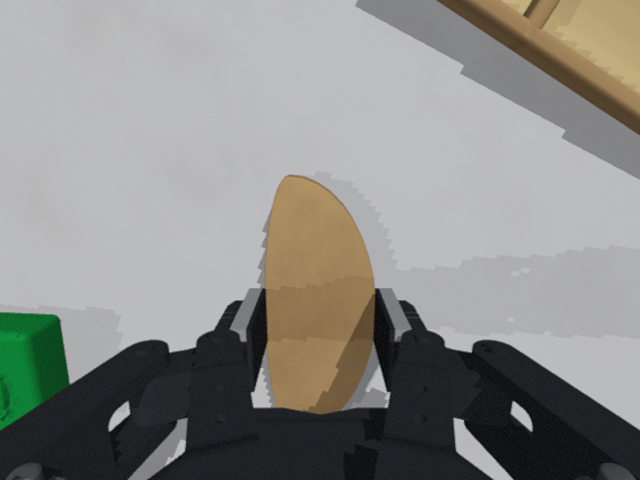

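Request:
{"name": "apply_moves", "arguments": {"series": [{"rx": 0,"ry": 0,"rz": 0,"dx": 0,"dy": 0,"dz": -0.01,"fingers": 10},{"rx": 0,"ry": 0,"rz": 0,"dx": 0,"dy": 0,"dz": -0.025,"fingers": 10},{"rx": 0,"ry": 0,"rz": 0,"dx": 0,"dy": 0,"dz": -0.03,"fingers": 10},{"rx": 0,"ry": 0,"rz": 0.1,"dx": 0,"dy": 0,"dz": -0.01,"fingers": 10},{"rx": 0,"ry": 0,"rz": 0.11,"dx": 0,"dy": 0,"dz": 0,"fingers": 10},{"rx": 0,"ry": 0,"rz": 0.11,"dx": 0,"dy": 0,"dz": 0,"fingers": 10},{"rx": 0,"ry": 0,"rz": 0.11,"dx": 0,"dy": 0,"dz": 0,"fingers": 10},{"rx": 0,"ry": 0,"rz": 0.1,"dx": 0,"dy": 0,"dz": 0,"fingers": 10}]}}

```text
clock: 20.32
eef_pos: [0.4569, -0.1452, 0.0848]
orientation: [3.133, -0.213, 0.006]
wrist_force: [-0.2, -0.4, 0.3]
gripper_width: 0.489
```

```bash
python3 - <<'E'
from h import *
s=snap("wrist","w19");fix(-5.3,[.649,-.121,.08])
E
```

```text
yaw -8.0 turn [ 0.001 -0.004 -0.047] shift now [ 0.1866 -0.0508  0.0057] shift in target axes [ 0.1889 -0.0419  0.0049]
```

View pics/w19.png

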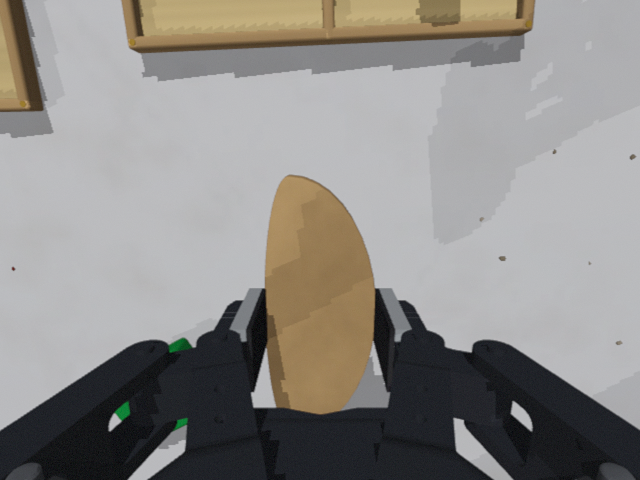

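Request:
{"name": "apply_moves", "arguments": {"series": [{"rx": 0,"ry": 0,"rz": -0.044,"dx": 0,"dy": 0,"dz": 0,"fingers": 10},{"rx": 0,"ry": 0,"rz": 0,"dx": 0.03,"dy": -0.007,"dz": 0,"fingers": 10},{"rx": 0,"ry": 0,"rz": 0,"dx": 0.035,"dy": -0.008,"dz": 0,"fingers": 10},{"rx": 0,"ry": 0,"rz": 0,"dx": 0.035,"dy": -0.008,"dz": 0,"fingers": 10},{"rx": 0,"ry": 0,"rz": 0,"dx": 0.035,"dy": -0.008,"dz": 0,"fingers": 10},{"rx": 0,"ry": 0,"rz": 0,"dx": 0.035,"dy": -0.008,"dz": 0,"fingers": 10},{"rx": 0,"ry": 0,"rz": 0,"dx": 0.017,"dy": -0.003,"dz": 0,"fingers": 10},{"rx": 0,"ry": 0,"rz": 0,"dx": 0,"dy": 0,"dz": 0,"fingers": 10}]}}

```text
clock: 21.03
eef_pos: [0.6517, -0.1179, 0.0875]
orientation: [3.138, -0.121, 0.005]
wrist_force: [-0.3, -0.1, -0.2]
gripper_width: 0.49
```

```bash
python3 - <<'E'
from h import *
s=snap("wrist","w20");fix(-5.3,[.649,-.121,.006])
E
```

```text
yaw -4.4 turn [ 0.001 -0.002  0.015] shift now [-0.0012  0.003   0.0814] shift in target axes [-0.001   0.0031  0.0814]
```

View pics/w20.png

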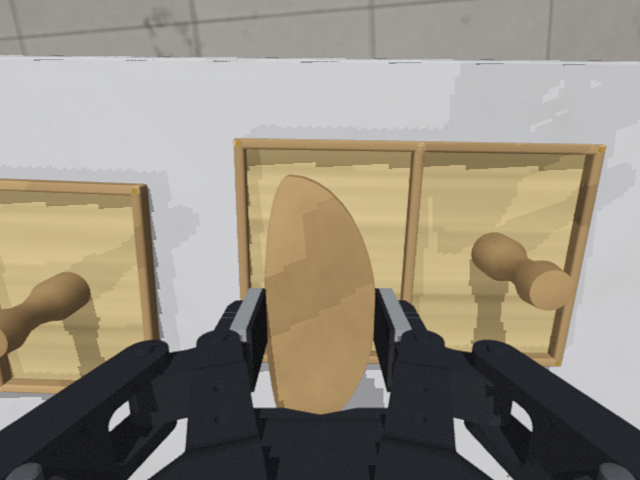

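```bash
python3 - <<'E'
from h import *
s=snap("wrist")
X=ray(s,[(236,142),(419,145),(604,148),(560,364),(374,362)],.012)[:,:2];print(X.round(4))
d=X[0]-X[2];print(np.degrees(np.arctan2(d[1],d[0]))-90,np.linalg.norm(d))
d/=np.linalg.norm(d); xv=np.array([d[1],-d[0]])
print("left comp from far corners",(X[0]+X[1])/2-xv*.071, "near", X[4]+xv*.068+d*.051, X[3]+xv*.071+d*.156)
h=cv2.cvtColor(s["bgr"],cv2.COLOR_BGR2HSV)
E
```

```text
[[ 0.7195 -0.078 ]
 [ 0.7099 -0.1798]
 [ 0.7002 -0.2832]
 [ 0.5635 -0.2706]
 [ 0.5745 -0.1491]]
-5.364897783355346 0.20606472598182474
left comp from far corners [ 0.64400806 -0.12227272] near [ 0.6470044  -0.10469697] [ 0.64876382 -0.12188453]
```

Request:
{"name": "apply_moves", "arguments": {"series": [{"rx": 0,"ry": 0,"rz": 0.015,"dx": -0.003,"dy": 0.004,"dz": 0.005,"fingers": 10},{"rx": 0,"ry": 0,"rz": 0,"dx": 0,"dy": 0,"dz": 0.012,"fingers": 10},{"rx": 0,"ry": 0,"rz": 0,"dx": 0,"dy": 0,"dz": 0.012,"fingers": 10},{"rx": 0,"ry": 0,"rz": 0,"dx": 0,"dy": 0,"dz": 0.012,"fingers": 10},{"rx": 0,"ry": 0,"rz": 0,"dx": 0,"dy": 0,"dz": 0.012,"fingers": 10},{"rx": 0,"ry": 0,"rz": 0,"dx": 0,"dy": 0,"dz": 0.008,"fingers": 10},{"rx": 0,"ry": 0,"rz": 0,"dx": 0,"dy": 0,"dz": 0,"fingers": 10},{"rx": 0,"ry": 0,"rz": 0,"dx": 0,"dy": 0,"dz": 0,"fingers": 10}]}}

```text
clock: 21.8
eef_pos: [0.6337, -0.123, 0.0166]
orientation: [-3.137, 0.15, 0.018]
wrist_force: [0.3, -0.2, -0.5]
gripper_width: 0.49
```

```bash
python3 - <<'E'
from h import *
s=snap("wrist","w21");fix(-5.3,[.648,-.122,.0065])
E
```

```text
yaw -5.5 turn [-0.     0.012 -0.003] shift now [ 0.0145 -0.0023  0.0098] shift in target axes [ 0.0144 -0.0023  0.01  ]
```

View pics/w21.png

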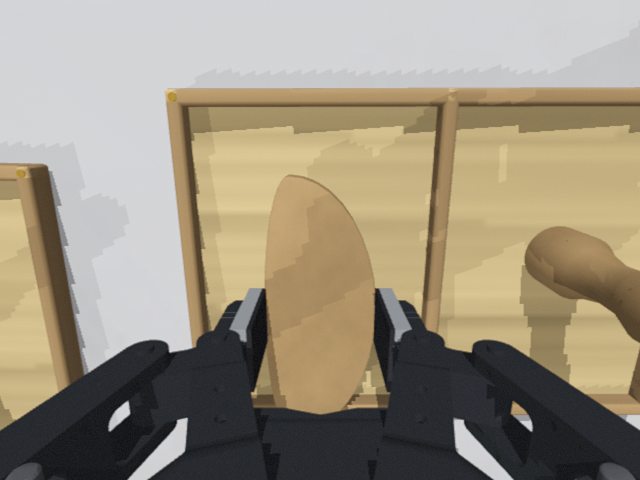

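Request:
{"name": "apply_moves", "arguments": {"series": [{"rx": 0,"ry": 0.012,"rz": 0,"dx": 0,"dy": 0,"dz": -0.002,"fingers": 10},{"rx": 0,"ry": 0,"rz": 0,"dx": 0.007,"dy": -0.002,"dz": 0,"fingers": 10},{"rx": 0,"ry": 0,"rz": 0,"dx": 0.007,"dy": 0,"dz": 0,"fingers": 10},{"rx": 0,"ry": 0,"rz": 0,"dx": 0,"dy": 0,"dz": 0,"fingers": 10},{"rx": 0,"ry": 0,"rz": 0,"dx": 0,"dy": 0,"dz": 0,"fingers": 10},{"rx": 0,"ry": 0,"rz": 0,"dx": 0,"dy": 0,"dz": 0,"fingers": 10},{"rx": 0,"ry": 0,"rz": 0,"dx": 0,"dy": 0,"dz": 0,"fingers": 10},{"rx": 0,"ry": 0,"rz": 0,"dx": 0,"dy": 0,"dz": 0,"fingers": 10}]}}

```text
clock: 22.52
eef_pos: [0.6534, -0.1226, 0.0226]
orientation: [3.137, -0.149, 0.014]
wrist_force: [-0.0, 0.2, 0.0]
gripper_width: 0.488
```

```bash
python3 - <<'E'
from h import *
fix(-5.3,[.648,-.122,.0065])
E
```

```text
yaw -5.4 turn [ 0.001 -0.009 -0.002] shift now [-0.0055 -0.0001  0.0161] shift in target axes [-0.0054 -0.0001  0.0161]
```

Request:
{"name": "apply_moves", "arguments": {"series": [{"rx": 0,"ry": -0.008,"rz": 0,"dx": -0.003,"dy": 0,"dz": 0.003,"fingers": 10},{"rx": 0,"ry": 0,"rz": 0,"dx": 0,"dy": 0,"dz": 0.004,"fingers": 10},{"rx": 0,"ry": 0,"rz": 0,"dx": 0,"dy": 0,"dz": 0.003,"fingers": 10},{"rx": 0,"ry": 0,"rz": 0,"dx": 0,"dy": 0,"dz": 0.003,"fingers": 10},{"rx": 0,"ry": 0,"rz": 0,"dx": 0,"dy": 0,"dz": 0.001,"fingers": 10},{"rx": 0,"ry": 0,"rz": 0,"dx": 0,"dy": 0,"dz": 0,"fingers": 10},{"rx": 0,"ry": 0,"rz": 0,"dx": 0,"dy": 0,"dz": 0,"fingers": 10},{"rx": 0,"ry": 0,"rz": 0,"dx": 0,"dy": 0,"dz": 0,"fingers": 10}]}}

```text
clock: 23.18
eef_pos: [0.6485, -0.1221, 0.0059]
orientation: [3.138, -0.149, -0.004]
wrist_force: [-0.5, -0.4, -1.1]
gripper_width: 0.493
```

```bash
python3 - <<'E'
from h import *
fix(-5.3,[.648,-.122,.0065])
E
```

```text
yaw -5.4 turn [ 0.001  0.003 -0.002] shift now [-0.0006 -0.0001 -0.0006] shift in target axes [-0.0005 -0.0001 -0.0006]
```

Request:
{"name": "apply_moves", "arguments": {"series": [{"rx": 0,"ry": 0,"rz": 0,"dx": 0,"dy": 0,"dz": 0,"fingers": 53},{"rx": 0,"ry": 0,"rz": 0,"dx": 0,"dy": 0,"dz": 0,"fingers": 58},{"rx": 0,"ry": 0,"rz": 0,"dx": 0,"dy": 0,"dz": 0,"fingers": 62},{"rx": 0,"ry": 0,"rz": 0,"dx": 0,"dy": 0,"dz": 0,"fingers": 62},{"rx": 0,"ry": 0,"rz": 0,"dx": 0,"dy": 0,"dz": -0.005,"fingers": 62},{"rx": 0,"ry": 0,"rz": 0,"dx": 0,"dy": 0,"dz": -0.01,"fingers": 62},{"rx": 0,"ry": 0,"rz": 0,"dx": 0,"dy": 0,"dz": -0.02,"fingers": 65},{"rx": 0,"ry": 0,"rz": 0,"dx": 0,"dy": 0,"dz": -0.03,"fingers": 70}]}}

```text
clock: 23.85
eef_pos: [0.6433, -0.1209, 0.067]
orientation: [-3.136, 0.149, 0.025]
wrist_force: [-0.1, -0.7, -0.2]
gripper_width: 0.703
```

Request:
{"name": "apply_moves", "arguments": {"series": [{"rx": 0,"ry": 0,"rz": 0,"dx": 0,"dy": 0,"dz": -0.03,"fingers": 80},{"rx": 0,"ry": 0,"rz": 0,"dx": 0,"dy": 0,"dz": -0.03,"fingers": 100},{"rx": 0,"ry": 0,"rz": 0,"dx": 0,"dy": 0,"dz": -0.03,"fingers": 100},{"rx": 0,"ry": 0,"rz": 0,"dx": 0,"dy": -0.03,"dz": -0.03,"fingers": 100},{"rx": 0,"ry": 0,"rz": 0,"dx": -0.015,"dy": -0.035,"dz": 0,"fingers": 100},{"rx": 0,"ry": 0,"rz": 0,"dx": -0.02,"dy": -0.035,"dz": 0,"fingers": 100},{"rx": 0,"ry": 0,"rz": 0,"dx": -0.02,"dy": -0.035,"dz": 0,"fingers": 100},{"rx": 0,"ry": 0,"rz": 0,"dx": -0.02,"dy": -0.035,"dz": 0,"fingers": 100}]}}

```text
clock: 24.52
eef_pos: [0.5949, 0.0506, 0.2115]
orientation: [3.135, -0.168, 0.02]
wrist_force: [-0.2, -0.1, 0.4]
gripper_width: 0.999
```

```bash
python3 - <<'E'
from h import *
s=snap("wrist","w22");print(bot.read_state()["eef_pos"],bot.read_state()["qpos"]);fix(0,[.47,.16,.25])
E
```

```text
[0.59182669 0.05749632 0.2117635 ] [0.05330364 0.11946449 1.81121721 0.00303286 1.20057465 1.7270806 ]
yaw -6.0 turn [-0.004 -0.01  -0.104] shift now [-0.1314 -0.0895 -0.0391] shift in target axes [-0.1218 -0.1025 -0.0382]
```

View pics/w22.png

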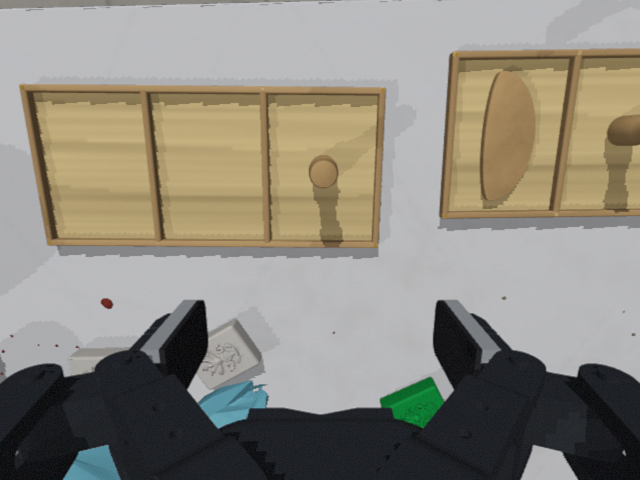

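Request:
{"name": "apply_moves", "arguments": {"series": [{"rx": 0,"ry": 0,"rz": 0,"dx": -0.015,"dy": -0.02,"dz": -0.015,"fingers": 100},{"rx": 0,"ry": 0,"rz": 0,"dx": -0.026,"dy": -0.026,"dz": -0.014,"fingers": 100},{"rx": 0,"ry": 0,"rz": 0,"dx": -0.026,"dy": -0.026,"dz": -0.014,"fingers": 100},{"rx": 0,"ry": 0,"rz": 0,"dx": -0.026,"dy": -0.026,"dz": -0.014,"fingers": 100},{"rx": 0,"ry": 0,"rz": 0,"dx": -0.026,"dy": -0.026,"dz": -0.014,"fingers": 100},{"rx": 0,"ry": 0,"rz": 0,"dx": -0.026,"dy": -0.02,"dz": -0.01,"fingers": 100},{"rx": 0,"ry": 0,"rz": 0,"dx": -0.01,"dy": -0.01,"dz": 0,"fingers": 100},{"rx": 0,"ry": 0,"rz": 0,"dx": 0,"dy": 0,"dz": 0,"fingers": 100}]}}

```text
clock: 25.23
eef_pos: [0.4435, 0.2363, 0.3044]
orientation: [-3.127, 0.154, -0.03]
wrist_force: [-1.0, -0.1, -0.2]
gripper_width: 0.996
```

```bash
python3 - <<'E'
from h import *
s=snap("wrist","w23");print(bot.read_state()["eef_pos"],bot.read_state()["qpos"]);fix(0)
E
```

```text
[0.44452512 0.2356375  0.30486242] [ 4.37865211e-01 -1.20023471e-01  1.87962853e+00  7.47606328e-05
  1.35917962e+00  2.10749496e+00]
yaw -5.7 turn [-0.011 -0.02  -0.099] shift now None shift in target axes None
```

View pics/w23.png

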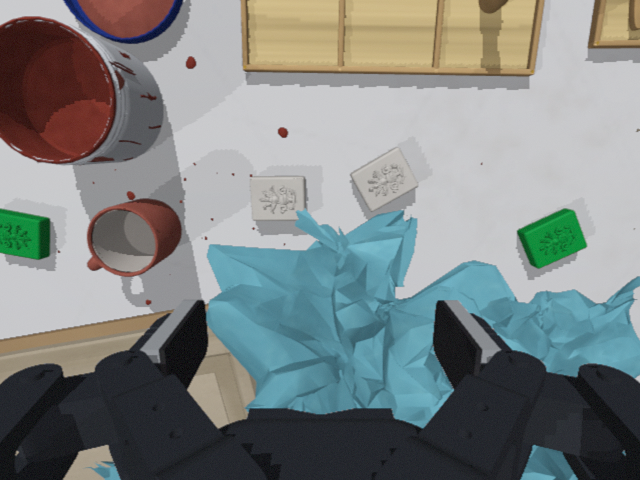

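Two white blocks fit: (278,198) and (384,178), both white with sprig relief. The green ones at (22,235) and (552,238) are the look-alikes to leave. I confirm this in an enlarged crop.

```bash
python3 - <<'E'
from h import *
s=snap("wrist");crop(s,230,130,200,150,4,"w23c")
def mold(s,box):
    x0,y0,x1,y1=box
    hsv=cv2.cvtColor(s["bgr"],cv2.COLOR_BGR2HSV); g=hsv[y0:y1,x0:x1]; print(np.percentile(g[...,2],[10,50,90]),)
mold(s,(250,175,305,220)); 
print(s["bgr"][160,330],s["bgr"][180,260],s["bgr"][215,265],s["bgr"][168,375])
E
```

```text
[160. 184. 189.]
[204 202 201] [186 188 192] [180 184 186] [179 183 185]
```

View pics/w23c.png

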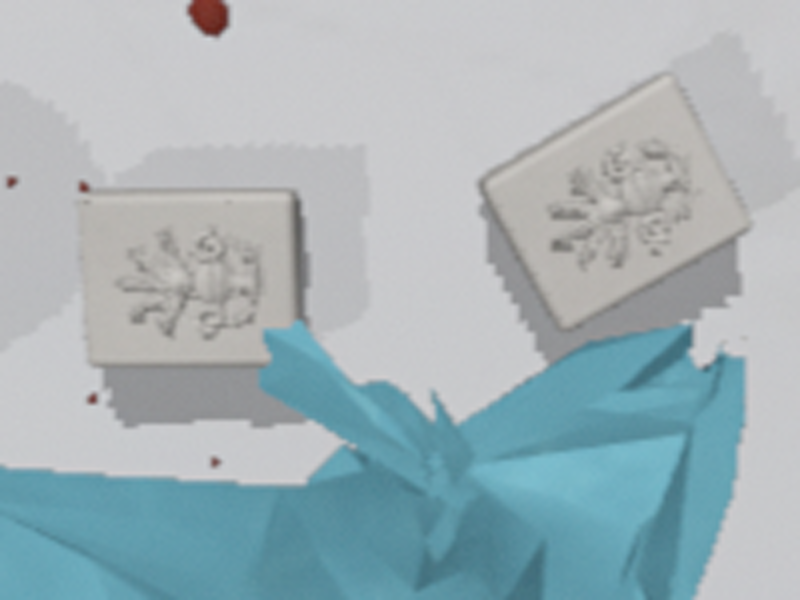

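```bash
python3 - <<'E'
from h import *
s=snap("wrist")
for n,c in (("m1",[(80,193),(297,190),(92,364)]),("m2",[(668,73),(750,228),(566,328),(480,182)])):
    X=ray(s,[(a/4+230-.4,b/4+130-.4) for a,b in c],.02)[:,:2]; print(n,X.round(4).tolist(),[np.linalg.norm(X[i]-X[(i+1)%len(X)]).round(4) for i in range(len(X))])
    d=X[1]-X[0]; print("ctr",(X[1]+X[2])/2 if n=="m1" else X.mean(0)); print([np.degrees(np.arctan2(*(X[i]-X[(i+1)%len(X)])[::-1])).round(1) for i in range(len(X))])
t=cv2.imread("pics/top0.png"); cv2.imwrite("pics/t0c.png",cv2.resize(t[235:295,235:315],None,fx=10,fy=10,interpolation=cv2.INTER_CUBIC))
E
```

```text
m1 [[0.4847, 0.3115], [0.4794, 0.2508], [0.436, 0.3152]] [np.float64(0.0609), np.float64(0.0776), np.float64(0.0488)]
ctr [0.45774361 0.2829862 ]
[np.float64(85.1), np.float64(-56.0), np.float64(175.7)]
m2 [[0.5008, 0.146], [0.4563, 0.1253], [0.4331, 0.1786], [0.4765, 0.1997]] [np.float64(0.0491), np.float64(0.0581), np.float64(0.0483), np.float64(0.0589)]
ctr [0.4666868  0.16241308]
[np.float64(24.9), np.float64(-66.4), np.float64(-154.1), np.float64(114.3)]
```

View pics/t0c.png

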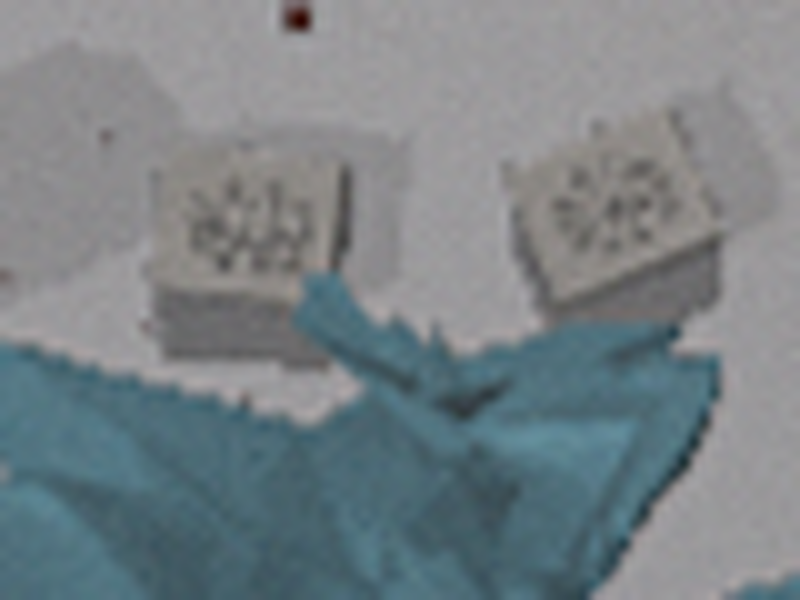

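```bash
cat >> h.py <<'E'
def tri(s1,u1,s2,u2):
    def cr(s,u): 
        d=np.array([(u[0]-s["cx"])/s["fx"],(u[1]-s["cy"])/s["fy"],1])@s["R"]; return -s["R"].T@s["t"],d/np.linalg.norm(d)
    c1,d1=cr(s1,u1);c2,d2=cr(s2,u2)
    k=np.linalg.lstsq(np.c_[d1,-d2],c2-c1,rcond=None)[0]; a=c1+k[0]*d1;b=c2+k[1]*d2
    return (a+b)/2,np.linalg.norm(a-b)
E
python3 - <<'E'
from h import *
s=snap("wrist");t=snap("top","t24")
for a,b in [((269.5,263),(305,210.5)),((265,266.5),(295.5,222)),((303,267.5),(402.5,211)),((307,271),(416,219)),((278.5,268),(338,229))]: print(tri(t,a,s,b))
# check on mould corners
print(tri(t,(269,251.3),s,(304.2,177.5)), tri(t,(301.7,246),s,(397,148)))
E
```

```text
(array([ 4.38630250e-01,  2.54465808e-01, -3.80655985e-04]), np.float64(0.0009134885154831655))
(array([0.42641773, 0.26808357, 0.00293074]), np.float64(0.002840559375648443))
(array([0.4259844 , 0.13963761, 0.00217436]), np.float64(0.0026899485306005016))
(array([0.41482435, 0.12528631, 0.00518482]), np.float64(0.0041507771495681))
(array([0.42121719, 0.21883082, 0.04350312]), np.float64(0.0028139006356164994))
(array([0.47800994, 0.25240769, 0.02066936]), np.float64(0.006411945993065944)) (array([0.49868496, 0.14509335, 0.01752131]), np.float64(0.003902924592580122))
```

```bash
python3 - <<'E'
from h import *
t=cv2.imread("pics/side0.png"); cv2.imwrite("pics/s0c.png",cv2.resize(t[170:260,240:350],None,fx=7,fy=7,interpolation=cv2.INTER_CUBIC)[:600])
E
```

View pics/s0c.png

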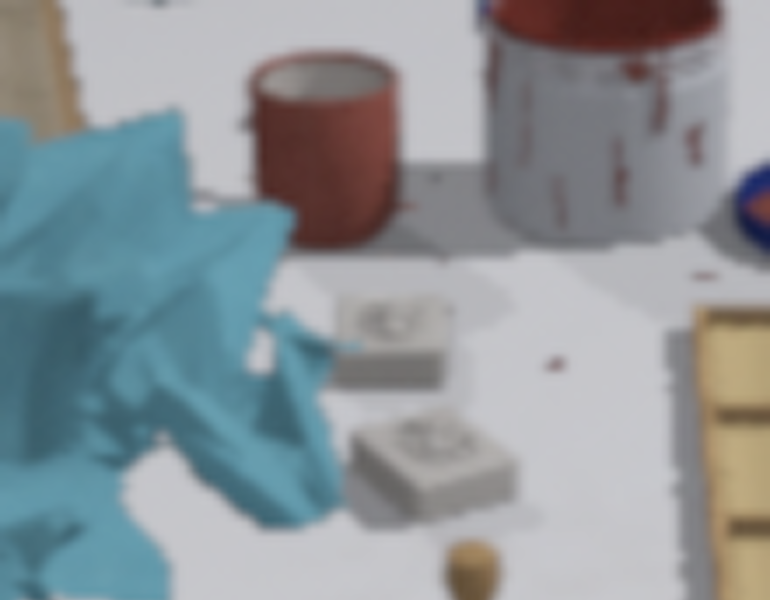

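Request:
{"name": "apply_moves", "arguments": {"series": [{"rx": -0.01,"ry": -0.02,"rz": 0,"dx": 0.012,"dy": 0.02,"dz": 0.01,"fingers": 100},{"rx": 0,"ry": 0,"rz": 0,"dx": 0.012,"dy": 0.025,"dz": 0.025,"fingers": 100},{"rx": 0,"ry": 0,"rz": 0,"dx": 0.012,"dy": 0.025,"dz": 0.025,"fingers": 100},{"rx": 0,"ry": 0,"rz": -0.11,"dx": 0,"dy": 0,"dz": 0.025,"fingers": 100},{"rx": 0,"ry": 0,"rz": -0.11,"dx": 0,"dy": 0,"dz": 0.015,"fingers": 100},{"rx": 0,"ry": 0,"rz": -0.11,"dx": 0,"dy": 0,"dz": 0,"fingers": 100},{"rx": 0,"ry": 0,"rz": -0.11,"dx": 0,"dy": 0,"dz": 0,"fingers": 100},{"rx": 0,"ry": 0,"rz": -0.09,"dx": 0,"dy": 0,"dz": 0,"fingers": 100}]}}

```text
clock: 26.15
eef_pos: [0.4791, 0.146, 0.1923]
orientation: [3.066, 0.676, -0.021]
wrist_force: [0.4, 0.7, -0.7]
gripper_width: 0.997
```

```bash
python3 - <<'E'
from h import *
s=snap("wrist","w25");print(bot.read_state()["eef_pos"]);fix(24.7,[.4713,.1645,.06])
E
```

```text
[0.47901504 0.14587833 0.19214039]
yaw 25.1 turn [-0.001  0.014  0.006] shift now [ 0.0027 -0.02    0.1321] shift in target axes [ 0.0008 -0.0201  0.1321]
```

View pics/w25.png

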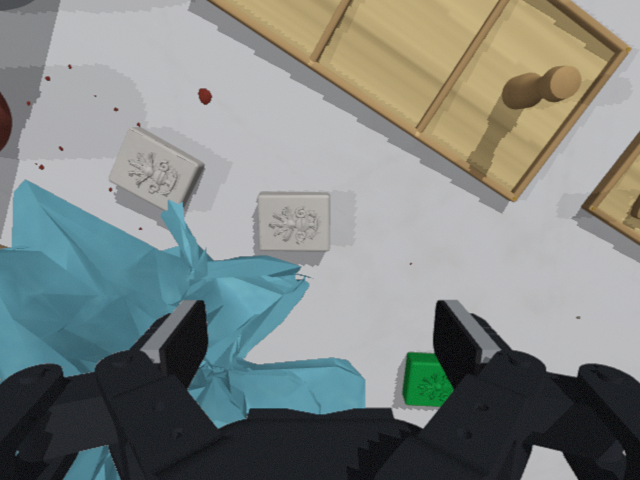

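```bash
python3 - <<'E'
from h import *
import pickle
s=snap("wrist");pickle.dump(s,open("w25.pkl","wb"));crop(s,100,110,260,190,3,"w25c")
X=ray(s,[(259,192),(330,193),(329,250),(259,251)],.02)[:,:2];print(X.mean(0),np.linalg.norm(np.roll(X,1,0)-X,axis=1))
d=X[0]-X[3];print(np.degrees(np.arctan2(d[1],d[0])))
E
```

```text
[0.46687443 0.16277136] [0.05146753 0.05911295 0.04966614 0.06089611]
22.489918384971528
```

View pics/w25c.png

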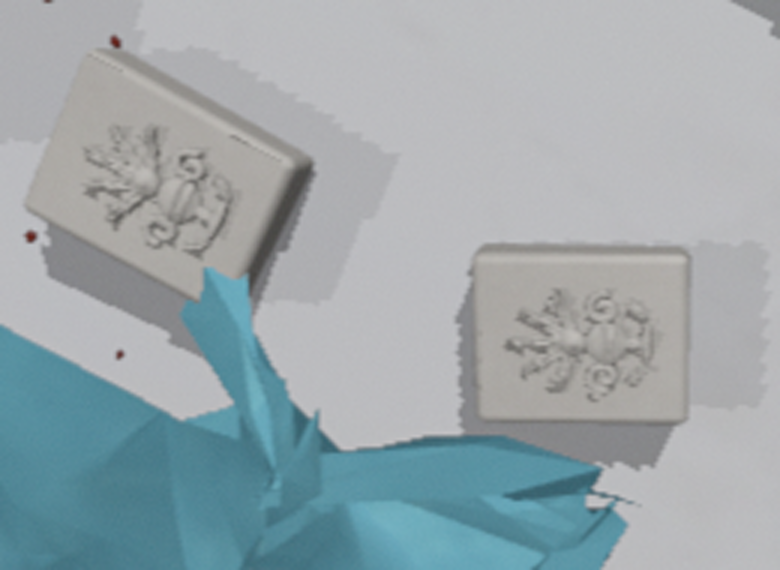

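Request:
{"name": "apply_moves", "arguments": {"series": [{"rx": 0,"ry": 0.012,"rz": 0,"dx": 0.002,"dy": -0.02,"dz": 0,"fingers": 100},{"rx": 0,"ry": 0,"rz": 0,"dx": 0,"dy": -0.003,"dz": 0.015,"fingers": 100},{"rx": 0,"ry": 0,"rz": 0,"dx": 0,"dy": 0,"dz": 0.02,"fingers": 100},{"rx": 0,"ry": 0,"rz": 0,"dx": 0,"dy": 0,"dz": 0.02,"fingers": 100},{"rx": 0,"ry": 0,"rz": 0,"dx": 0,"dy": 0,"dz": 0.02,"fingers": 100},{"rx": 0,"ry": 0,"rz": 0,"dx": 0,"dy": 0,"dz": 0.015,"fingers": 100},{"rx": 0,"ry": 0,"rz": 0,"dx": 0,"dy": 0,"dz": 0.01,"fingers": 100},{"rx": 0,"ry": 0,"rz": 0,"dx": 0,"dy": 0,"dz": 0,"fingers": 100}]}}

```text
clock: 26.92
eef_pos: [0.4774, 0.1643, 0.0901]
orientation: [-3.08, -0.614, -0.006]
wrist_force: [-0.3, 0.1, -0.8]
gripper_width: 1.0
```

```bash
python3 - <<'E'
from h import *
import pickle
s=snap("wrist","w26");pickle.dump(s,open("w26.pkl","wb"));fix(24.3,[.4722,.165,.001])
E
```

```text
yaw 22.6 turn [ 0.001 -0.005 -0.03 ] shift now [-0.0055 -0.0028  0.09  ] shift in target axes [-0.005  -0.0029  0.09  ]
```

View pics/w26.png

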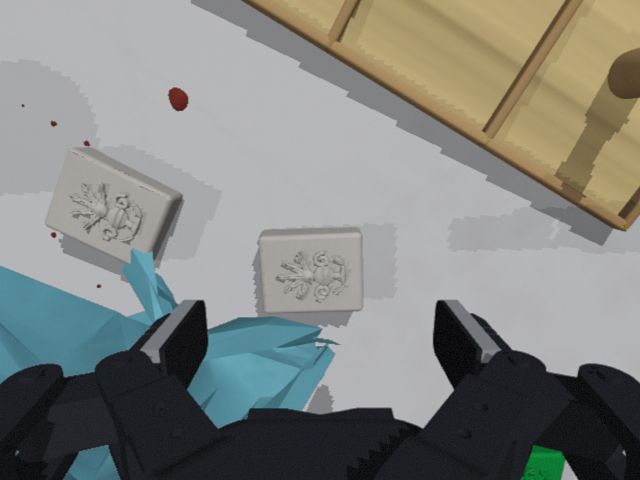

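```bash
python3 - <<'E'
from h import *
import pickle
a=pickle.load(open("w25.pkl","rb"));b=pickle.load(open("w26.pkl","rb"));crop(b,100,220,260,190,3,"w26c")
for u,v in [((169,199),(132,251)),((182,202),(153,252)),((300,266),(321,325)),((330,193),(361,228)),((132,126),(76,148))]: print(tri(a,u,b,v))
E
```

```text
(array([0.44371956, 0.26256233, 0.03002445]), np.float64(0.000545759636167045))
(array([0.44179094, 0.25562213, 0.01699363]), np.float64(0.0005125681793608463))
(array([ 0.42166514,  0.13875587, -0.01279331]), np.float64(0.0003571449574383168))
(array([0.50025677, 0.14443046, 0.00362429]), np.float64(0.00020674516096024108))
(array([0.48175781, 0.31577378, 0.00967585]), np.float64(0.0003114462340733095))
```

View pics/w26c.png

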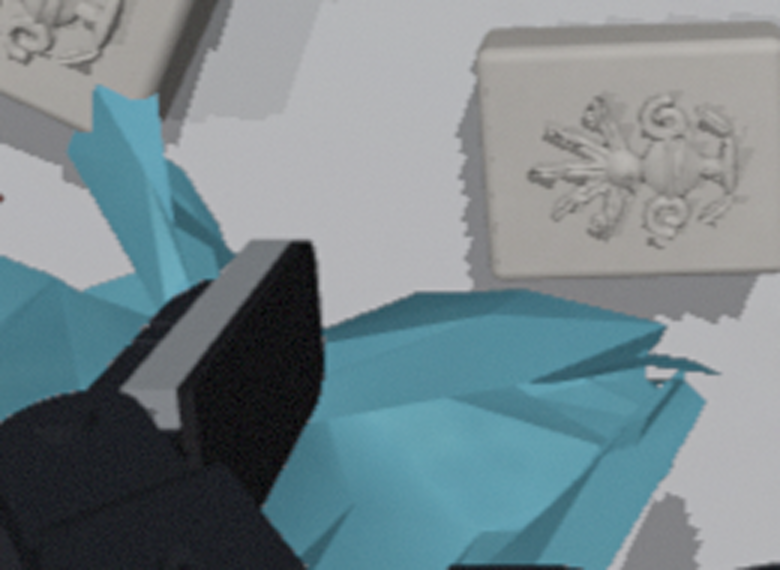

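Request:
{"name": "apply_moves", "arguments": {"newtons": 40, "series": [{"rx": 0,"ry": -0.003,"rz": -0.028,"dx": 0,"dy": -0.003,"dz": 0.005,"fingers": 100},{"rx": 0,"ry": 0,"rz": 0,"dx": -0.001,"dy": 0,"dz": 0.012,"fingers": 100},{"rx": 0,"ry": 0,"rz": 0,"dx": -0.001,"dy": 0,"dz": 0.012,"fingers": 100},{"rx": 0,"ry": 0,"rz": 0,"dx": -0.001,"dy": 0,"dz": 0.012,"fingers": 100},{"rx": 0,"ry": 0,"rz": 0,"dx": 0,"dy": 0,"dz": 0.008,"fingers": 100},{"rx": 0,"ry": 0,"rz": 0,"dx": 0,"dy": 0,"dz": 0.004,"fingers": 100},{"rx": 0,"ry": 0,"rz": 0,"dx": 0,"dy": 0,"dz": 0,"fingers": 100},{"rx": 0,"ry": 0,"rz": 0,"dx": 0,"dy": 0,"dz": 0,"fingers": 100}]}}

```text
clock: 27.63
eef_pos: [0.4799, 0.1676, 0.0393]
orientation: [-3.071, -0.658, -0.02]
wrist_force: [0.1, -0.2, 0.2]
gripper_width: 0.996
```

```bash
python3 - <<'E'
from h import *
import pickle
s=snap("wrist","w27");pickle.dump(s,open("w27.pkl","wb"));fix(24.3,[.4759,.1667,.001])
E
```

```text
yaw 24.2 turn [ 0.002 -0.013 -0.002] shift now [-0.0045 -0.0009  0.0383] shift in target axes [-0.004  -0.0009  0.0384]
```

View pics/w27.png

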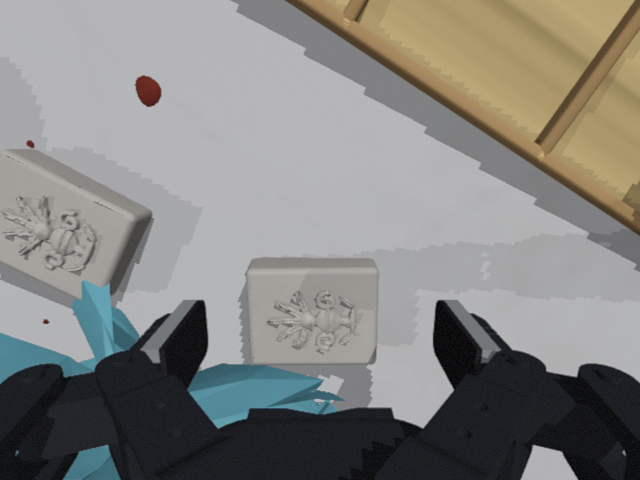

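```bash
python3 - <<'E'
from h import *
s=snap("wrist")
X=ray(s,[(249,272),(376,272),(376,362),(248,362)],.02)[:,:2];c=X.mean(0);print(c,np.linalg.norm(np.roll(X,1,0)-X,axis=1))
d=X[1]-X[0];a=np.degrees(np.arctan2(d[0],-d[1]));print(a)
a=np.radians(24.3);T=c+.010*np.array([np.cos(a),np.sin(a)]);fix(24.3,[T[0],T[1],.001])
E
```

```text
[0.46580312 0.16339087] [0.04600788 0.05768162 0.04600443 0.06202009]
24.10845989310016
yaw 24.2 turn [ 0.002 -0.013 -0.002] shift now [-0.0053 -0.0021  0.0386] shift in target axes [-0.0048 -0.002   0.0386]
```

Request:
{"name": "apply_moves", "arguments": {"series": [{"rx": 0,"ry": -0.012,"rz": 0,"dx": -0.003,"dy": -0.002,"dz": 0.004,"fingers": 100},{"rx": 0,"ry": 0,"rz": 0,"dx": -0.001,"dy": 0,"dz": 0.008,"fingers": 100},{"rx": 0,"ry": 0,"rz": 0,"dx": 0,"dy": 0,"dz": 0.008,"fingers": 100},{"rx": 0,"ry": 0,"rz": 0,"dx": 0,"dy": 0,"dz": 0.008,"fingers": 100},{"rx": 0,"ry": 0,"rz": 0,"dx": 0,"dy": 0,"dz": 0.003,"fingers": 100},{"rx": 0,"ry": 0,"rz": 0,"dx": 0,"dy": 0,"dz": 0.001,"fingers": 100},{"rx": 0,"ry": 0,"rz": 0,"dx": 0,"dy": 0,"dz": 0,"fingers": 100},{"rx": 0,"ry": 0,"rz": 0,"dx": 0,"dy": 0,"dz": 0,"fingers": 100}]}}

```text
clock: 28.4
eef_pos: [0.4763, 0.1682, 0.0052]
orientation: [3.07, 0.657, 0.004]
wrist_force: [0.4, 0.9, -0.5]
gripper_width: 1.0
```

```bash
python3 - <<'E'
from h import *
s=snap("wrist","w28");fix(24.3,[.4752,.1672,.001])
E
```

```text
yaw 24.2 turn [ 0.002 -0.002 -0.002] shift now [-0.0014  0.0004  0.0043] shift in target axes [-0.0014  0.0004  0.0043]
```

View pics/w28.png

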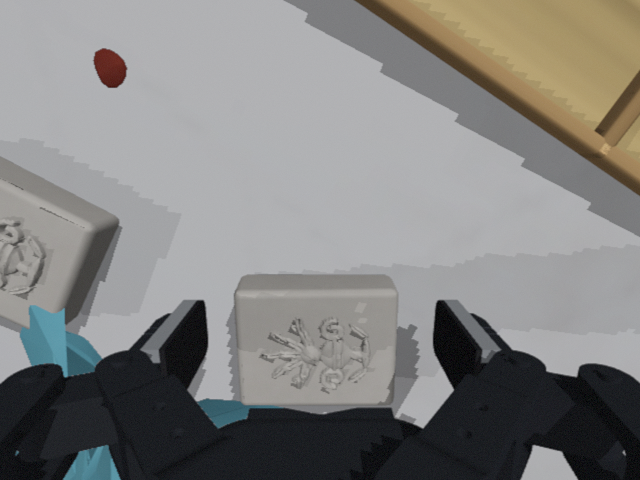

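Request:
{"name": "apply_moves", "arguments": {"series": [{"rx": 0,"ry": 0,"rz": 0,"dx": 0,"dy": 0,"dz": 0.003,"fingers": 100},{"rx": 0,"ry": 0,"rz": 0,"dx": 0,"dy": 0,"dz": 0.002,"fingers": 90},{"rx": 0,"ry": 0,"rz": 0,"dx": 0,"dy": 0,"dz": 0,"fingers": 80},{"rx": 0,"ry": 0,"rz": 0,"dx": 0,"dy": 0,"dz": 0,"fingers": 70},{"rx": 0,"ry": 0,"rz": 0,"dx": 0,"dy": 0,"dz": 0,"fingers": 40},{"rx": 0,"ry": 0,"rz": 0,"dx": 0,"dy": 0,"dz": 0,"fingers": 20},{"rx": 0,"ry": 0,"rz": 0,"dx": 0,"dy": 0,"dz": 0,"fingers": 20},{"rx": 0,"ry": 0,"rz": 0,"dx": 0,"dy": 0,"dz": 0,"fingers": 20}]}}

```text
clock: 29.12
eef_pos: [0.4776, 0.1685, 0.0012]
orientation: [3.07, 0.657, 0.009]
wrist_force: [0.3, 0.4, -1.2]
gripper_width: 0.722
```

```bash
python3 - <<'E'
from h import *
s=snap("wrist","w29");fix(24.3,[.4752,.1672,.001])
E
```

```text
yaw 24.2 turn [ 0.003 -0.005 -0.002] shift now [-0.0026  0.0003  0.0002] shift in target axes [-0.0026  0.0002  0.0002]
```

View pics/w29.png

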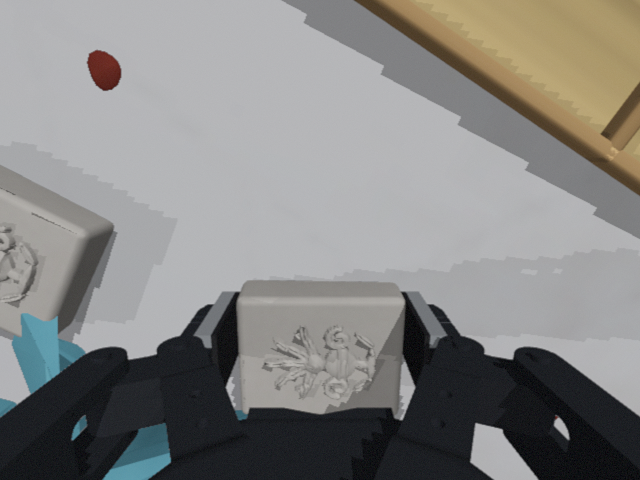

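Request:
{"name": "apply_moves", "arguments": {"series": [{"rx": 0,"ry": 0,"rz": 0,"dx": 0.003,"dy": 0,"dz": -0.008,"fingers": 20},{"rx": 0,"ry": 0,"rz": 0,"dx": 0.01,"dy": 0,"dz": -0.015,"fingers": 20},{"rx": 0,"ry": 0,"rz": 0,"dx": 0.015,"dy": 0,"dz": -0.025,"fingers": 20},{"rx": 0,"ry": 0,"rz": 0,"dx": 0.015,"dy": 0,"dz": -0.03,"fingers": 20},{"rx": 0,"ry": 0,"rz": -0.1,"dx": 0.015,"dy": 0,"dz": -0.02,"fingers": 20},{"rx": 0,"ry": 0,"rz": -0.11,"dx": 0.01,"dy": 0,"dz": 0,"fingers": 20},{"rx": 0,"ry": 0,"rz": -0.11,"dx": 0.01,"dy": 0,"dz": 0,"fingers": 20},{"rx": 0,"ry": 0,"rz": -0.11,"dx": 0.01,"dy": 0,"dz": 0,"fingers": 20}]}}

```text
clock: 29.83
eef_pos: [0.5545, 0.2105, 0.106]
orientation: [2.849, 1.319, 0.0]
wrist_force: [-1.0, 0.1, -1.3]
gripper_width: 0.718
```

```bash
python3 - <<'E'
from h import *
print(bot.read_state()["gripper_width"],bot.read_state()["eef_pos"]);fix(83.4,[.6495,.157,.09])
E
```

```text
0.7182922031196594 [0.55445046 0.21049297 0.10596225]
yaw 49.7 turn [ 0.002  0.001 -0.588] shift now [0.0207 0.1071 0.0162] shift in target axes [-0.0422  0.1006  0.016 ]
```

Request:
{"name": "apply_moves", "arguments": {"series": [{"rx": 0,"ry": 0,"rz": -0.11,"dx": 0,"dy": 0,"dz": 0,"fingers": 20},{"rx": 0,"ry": 0,"rz": -0.12,"dx": 0,"dy": 0,"dz": 0,"fingers": 20},{"rx": 0,"ry": 0,"rz": -0.12,"dx": 0,"dy": 0,"dz": 0,"fingers": 20},{"rx": 0,"ry": 0,"rz": -0.12,"dx": 0,"dy": 0,"dz": 0,"fingers": 20},{"rx": 0,"ry": 0,"rz": -0.11,"dx": 0,"dy": 0,"dz": 0,"fingers": 20},{"rx": 0,"ry": 0,"rz": 0,"dx": -0.014,"dy": 0.03,"dz": 0,"fingers": 20},{"rx": 0,"ry": 0,"rz": 0,"dx": -0.014,"dy": 0.035,"dz": 0,"fingers": 20},{"rx": 0,"ry": 0,"rz": 0,"dx": -0.014,"dy": 0.035,"dz": 0,"fingers": 20}]}}

```text
clock: 30.5
eef_pos: [0.6502, 0.1652, 0.1118]
orientation: [-2.311, -2.127, -0.003]
wrist_force: [-0.4, 0.8, -0.3]
gripper_width: 0.716
```

```bash
python3 - <<'E'
from h import *
s=snap("wrist","w30");print(bot.read_state()["gripper_width"],bot.read_state()["eef_pos"]);fix(83.4,[.6495,.157,.0052])
E
```

```text
0.7139632465771273 [0.65780532 0.16145731 0.11260975]
yaw 85.1 turn [ 0.01  -0.001  0.03 ] shift now [-0.0052 -0.0089  0.1073] shift in target axes [-0.0054 -0.0077  0.1074]
```

View pics/w30.png

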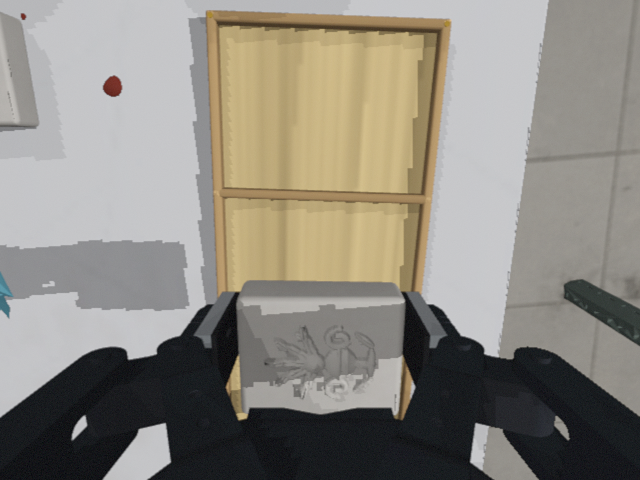

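```bash
python3 - <<'E'
from h import *
s=snap("wrist")
X=ray(s,[(219,193),(431,199),(210,14),(449,20)],.012)[:,:2];print(X.round(4))
d=X[3]-X[2]; print(np.degrees(np.arctan2(d[1],d[0])),np.linalg.norm(d)); xv=d/np.linalg.norm(d);yv=np.array([-xv[1],xv[0]])
print("mid",(X[0]+X[1])/2-.051*yv,"left",(X[0]+X[1])/2+.051*yv,"left2",(X[2]+X[3])/2-.054*yv)
E
```

```text
[[0.5973 0.1986]
 [0.7334 0.1829]
 [0.6081 0.3005]
 [0.7447 0.2861]]
-6.036142785960191 0.1373872053430846
mid [0.6600107  0.14003946] left [0.6707366  0.24147394] left2 [0.67072293 0.23957443]
```

Request:
{"name": "apply_moves", "arguments": {"series": [{"rx": 0.01,"ry": 0,"rz": 0.03,"dx": -0.006,"dy": -0.005,"dz": 0.005,"fingers": 20},{"rx": 0,"ry": 0,"rz": 0,"dx": 0,"dy": 0,"dz": 0.015,"fingers": 20},{"rx": 0,"ry": 0,"rz": 0,"dx": 0,"dy": 0,"dz": 0.015,"fingers": 20},{"rx": 0,"ry": 0,"rz": 0,"dx": 0,"dy": 0,"dz": 0.015,"fingers": 20},{"rx": 0,"ry": 0,"rz": 0,"dx": 0,"dy": 0,"dz": 0.015,"fingers": 20},{"rx": 0,"ry": 0,"rz": 0,"dx": 0,"dy": 0,"dz": 0.01,"fingers": 20},{"rx": 0,"ry": 0,"rz": 0,"dx": 0,"dy": 0,"dz": 0,"fingers": 20},{"rx": 0,"ry": 0,"rz": 0,"dx": 0,"dy": 0,"dz": 0,"fingers": 20}]}}

```text
clock: 31.27
eef_pos: [0.6413, 0.1578, 0.0272]
orientation: [-2.343, -2.077, 0.014]
wrist_force: [0.1, 0.0, -0.2]
gripper_width: 0.718
```

```bash
python3 - <<'E'
from h import *
s=snap("wrist","w31");print(bot.read_state()["gripper_width"],bot.read_state()["eef_pos"]);fix(83.4,[.651,.156,.0052])
E
```

```text
0.7214410885552888 [0.6408928  0.15774628 0.02706174]
yaw 83.1 turn [-0.014  0.    -0.005] shift now [-0.0005  0.0106  0.0217] shift in target axes [-0.0006  0.0102  0.0219]
```

View pics/w31.png

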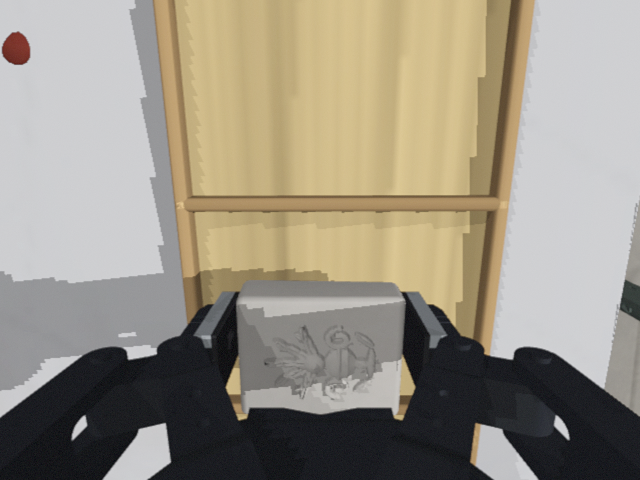

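Request:
{"name": "apply_moves", "arguments": {"series": [{"rx": -0.013,"ry": 0,"rz": 0,"dx": 0,"dy": 0.005,"dz": 0.002,"fingers": 20},{"rx": 0,"ry": 0,"rz": 0,"dx": 0,"dy": 0.004,"dz": 0.004,"fingers": 20},{"rx": 0,"ry": 0,"rz": 0,"dx": 0,"dy": 0,"dz": 0.005,"fingers": 20},{"rx": 0,"ry": 0,"rz": 0,"dx": 0,"dy": 0,"dz": 0.004,"fingers": 20},{"rx": 0,"ry": 0,"rz": 0,"dx": 0,"dy": 0,"dz": 0.002,"fingers": 20},{"rx": 0,"ry": 0,"rz": 0,"dx": 0,"dy": 0,"dz": 0,"fingers": 20},{"rx": 0,"ry": 0,"rz": 0,"dx": 0,"dy": 0,"dz": 0,"fingers": 20},{"rx": 0,"ry": 0,"rz": 0,"dx": 0,"dy": 0,"dz": 0,"fingers": 20}]}}

```text
clock: 31.98
eef_pos: [0.6538, 0.1576, 0.0121]
orientation: [2.347, 2.082, 0.009]
wrist_force: [0.4, -0.4, -1.1]
gripper_width: 0.718
```

```bash
python3 - <<'E'
from h import *
fix(83.4,[.651,.156,.0052])
E
```

```text
yaw 83.1 turn [ 0.007 -0.002 -0.005] shift now [-0.002  -0.0027  0.0069] shift in target axes [-0.0019 -0.0026  0.0069]
```

Request:
{"name": "apply_moves", "arguments": {"series": [{"rx": 0.007,"ry": 0,"rz": 0,"dx": 0,"dy": -0.001,"dz": 0.002,"fingers": 20},{"rx": 0,"ry": 0,"rz": 0,"dx": 0,"dy": 0,"dz": 0.002,"fingers": 20},{"rx": 0,"ry": 0,"rz": 0,"dx": 0,"dy": 0,"dz": 0.001,"fingers": 20},{"rx": 0,"ry": 0,"rz": 0,"dx": 0,"dy": 0,"dz": 0.001,"fingers": 20},{"rx": 0,"ry": 0,"rz": 0,"dx": 0,"dy": 0,"dz": 0,"fingers": 20},{"rx": 0,"ry": 0,"rz": 0,"dx": 0,"dy": 0,"dz": 0,"fingers": 20},{"rx": 0,"ry": 0,"rz": 0,"dx": 0,"dy": 0,"dz": 0,"fingers": 20},{"rx": 0,"ry": 0,"rz": 0,"dx": 0,"dy": 0,"dz": 0,"fingers": 20}]}}

```text
clock: 32.65
eef_pos: [0.6531, 0.1577, 0.0061]
orientation: [-2.349, -2.083, -0.002]
wrist_force: [0.3, 0.1, -1.0]
gripper_width: 0.717
```

```bash
python3 - <<'E'
from h import *
s=snap("wrist","w32");fix(83.4,[.651,.156,.0052])
E
```

```text
yaw 83.1 turn [-0.    -0.002 -0.005] shift now [-0.002  -0.0019  0.0009] shift in target axes [-0.002  -0.0019  0.0009]
```

View pics/w32.png

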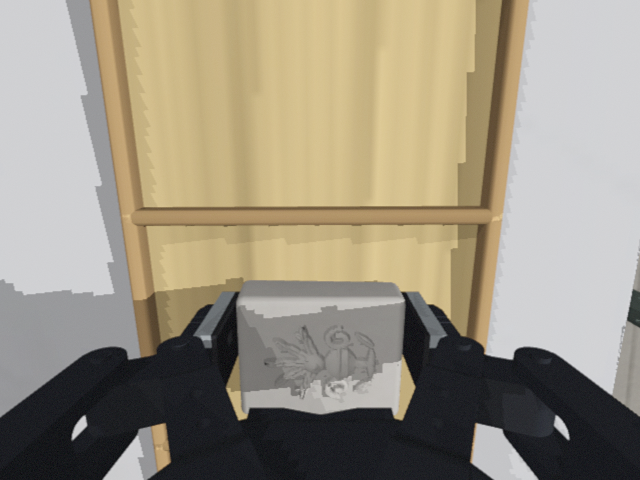

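Request:
{"name": "apply_moves", "arguments": {"series": [{"rx": 0,"ry": 0,"rz": 0,"dx": 0,"dy": 0,"dz": 0.001,"fingers": 20},{"rx": 0,"ry": 0,"rz": 0,"dx": 0,"dy": 0,"dz": 0.0005,"fingers": 20},{"rx": 0,"ry": 0,"rz": 0,"dx": 0,"dy": 0,"dz": 0,"fingers": 76},{"rx": 0,"ry": 0,"rz": 0,"dx": 0,"dy": 0,"dz": 0,"fingers": 82},{"rx": 0,"ry": 0,"rz": 0,"dx": 0,"dy": 0,"dz": 0,"fingers": 86},{"rx": 0,"ry": 0,"rz": 0,"dx": 0,"dy": 0,"dz": 0,"fingers": 86},{"rx": 0,"ry": 0,"rz": 0,"dx": 0,"dy": 0,"dz": -0.005,"fingers": 86},{"rx": 0,"ry": 0,"rz": 0,"dx": 0,"dy": 0,"dz": -0.01,"fingers": 86}]}}

```text
clock: 33.37
eef_pos: [0.652, 0.1575, 0.0189]
orientation: [-2.348, -2.083, 0.002]
wrist_force: [-0.7, -0.1, -0.3]
gripper_width: 0.86
```

Request:
{"name": "apply_moves", "arguments": {"series": [{"rx": 0,"ry": 0,"rz": 0,"dx": 0,"dy": 0,"dz": -0.02,"fingers": 86},{"rx": 0,"ry": 0,"rz": 0,"dx": 0,"dy": 0,"dz": -0.03,"fingers": 86},{"rx": 0,"ry": 0,"rz": 0,"dx": 0,"dy": 0,"dz": -0.035,"fingers": 100},{"rx": 0,"ry": 0,"rz": 0,"dx": 0,"dy": 0,"dz": -0.035,"fingers": 100},{"rx": 0,"ry": 0,"rz": 0.1,"dx": 0,"dy": 0,"dz": -0.035,"fingers": 100},{"rx": 0,"ry": 0,"rz": 0.12,"dx": 0,"dy": 0,"dz": -0.03,"fingers": 100},{"rx": 0,"ry": 0,"rz": 0.12,"dx": 0,"dy": 0,"dz": 0,"fingers": 100},{"rx": 0,"ry": 0,"rz": 0.12,"dx": 0,"dy": 0,"dz": 0,"fingers": 100}]}}

```text
clock: 34.03
eef_pos: [0.6523, 0.1572, 0.2213]
orientation: [-2.774, -1.471, -0.003]
wrist_force: [-0.0, 0.7, -1.2]
gripper_width: 1.0
```

```bash
python3 - <<'E'
from h import *
s=snap("wrist","w33");fix(-4.9,[.47,.283,.23])
E
```

```text
yaw 55.6 turn [-1.000e-03 -5.000e-03  1.055e+00] shift now [-2.000e-04 -2.223e-01 -7.600e-03] shift in target axes [-0.1935 -0.1094 -0.0071]
```

View pics/w33.png

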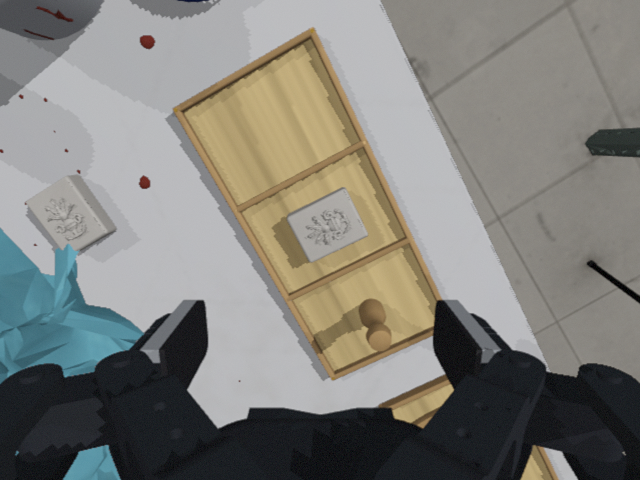

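Request:
{"name": "apply_moves", "arguments": {"series": [{"rx": 0,"ry": 0,"rz": 0,"dx": 0,"dy": -0.03,"dz": 0,"fingers": 100},{"rx": 0,"ry": 0,"rz": 0,"dx": 0,"dy": -0.038,"dz": 0,"fingers": 100},{"rx": 0,"ry": 0,"rz": 0,"dx": 0,"dy": -0.038,"dz": 0,"fingers": 100},{"rx": 0,"ry": 0,"rz": 0,"dx": 0,"dy": -0.038,"dz": 0,"fingers": 100},{"rx": 0,"ry": 0,"rz": 0.1,"dx": 0,"dy": -0.03,"dz": 0,"fingers": 100},{"rx": 0,"ry": 0,"rz": 0.12,"dx": 0,"dy": 0,"dz": 0,"fingers": 100},{"rx": 0,"ry": 0,"rz": 0.12,"dx": 0,"dy": 0,"dz": 0,"fingers": 100},{"rx": 0,"ry": 0,"rz": 0.12,"dx": 0,"dy": 0,"dz": 0,"fingers": 100}]}}

```text
clock: 34.75
eef_pos: [0.5034, 0.2579, 0.2271]
orientation: [-3.037, -0.794, -0.018]
wrist_force: [0.6, -0.7, 0.6]
gripper_width: 0.999
```

Request:
{"name": "apply_moves", "arguments": {"series": [{"rx": 0,"ry": 0,"rz": 0.12,"dx": 0,"dy": 0,"dz": 0,"fingers": 100},{"rx": 0,"ry": 0,"rz": 0.12,"dx": 0,"dy": 0,"dz": 0,"fingers": 100},{"rx": 0,"ry": 0,"rz": 0.12,"dx": 0,"dy": 0,"dz": 0,"fingers": 100},{"rx": 0,"ry": 0,"rz": 0.12,"dx": 0,"dy": 0,"dz": 0,"fingers": 100},{"rx": 0,"ry": 0,"rz": 0.06,"dx": 0,"dy": 0,"dz": 0,"fingers": 100},{"rx": 0,"ry": 0,"rz": 0,"dx": 0,"dy": 0,"dz": 0,"fingers": 100},{"rx": 0,"ry": 0,"rz": 0,"dx": 0,"dy": 0,"dz": 0,"fingers": 100},{"rx": 0,"ry": 0,"rz": 0,"dx": 0,"dy": 0,"dz": 0,"fingers": 100}]}}

```text
clock: 35.42
eef_pos: [0.5001, 0.2581, 0.2294]
orientation: [-3.136, 0.053, -0.016]
wrist_force: [-0.1, 0.3, -1.4]
gripper_width: 0.999
```

```bash
python3 - <<'E'
from h import *
import pickle
s=snap("wrist","w34");pickle.dump(s,open("w34.pkl","wb"));fix(-4.9,[.47,.283,.1]);print(bot.read_state()["eef_pos"],bot.read_state()["qpos"])
crop(s,200,130,200,150,4,"w34c")
E
```

```text
yaw -2.0 turn [-0.005 -0.01   0.051] shift now [-0.0323 -0.0232  0.1292] shift in target axes [-0.0321 -0.0223  0.1294]
[0.50012063 0.25807716 0.22940568] [4.32104888e-01 4.59394701e-02 1.85743566e+00 4.34989136e-05
 1.22670986e+00 2.03696898e+00]
```

View pics/w34.png

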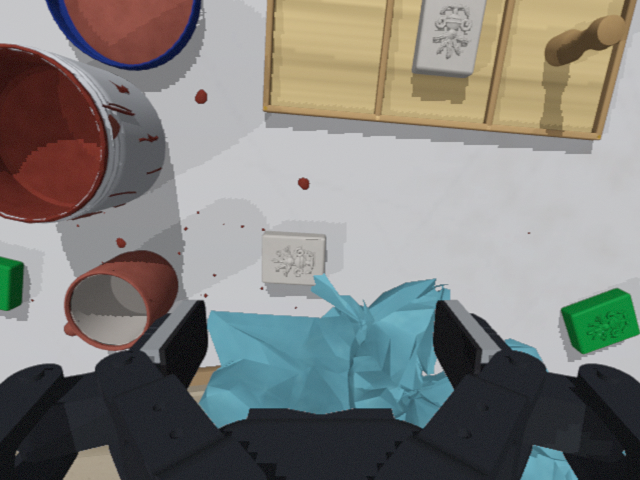

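```bash
python3 - <<'E'
from h import *
s=snap("wrist");crop(s,240,210,150,110,5,"w34c")
X=ray(s,[(263,237),(326,238),(264,283)],.02)[:,:2];print(X.round(4),(X[1]+X[2])/2)
E
```

```text
[[0.481  0.3132]
 [0.478  0.2526]
 [0.434  0.3156]] [0.4559571 0.2840873]
```

View pics/w34c.png

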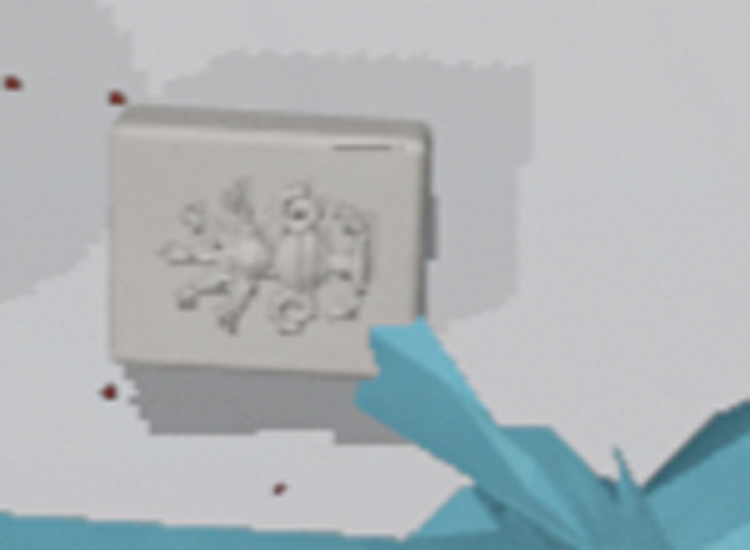

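Request:
{"name": "apply_moves", "arguments": {"series": [{"rx": -0.005,"ry": -0.01,"rz": 0.045,"dx": 0,"dy": 0,"dz": 0,"fingers": 100},{"rx": 0,"ry": 0,"rz": 0,"dx": -0.016,"dy": -0.012,"dz": 0,"fingers": 100},{"rx": 0,"ry": 0,"rz": 0,"dx": -0.016,"dy": -0.012,"dz": 0.01,"fingers": 100},{"rx": 0,"ry": 0,"rz": 0,"dx": -0.003,"dy": 0,"dz": 0.025,"fingers": 100},{"rx": 0,"ry": 0,"rz": 0,"dx": 0,"dy": 0,"dz": 0.03,"fingers": 100},{"rx": 0,"ry": 0,"rz": 0,"dx": 0,"dy": 0,"dz": 0.03,"fingers": 100},{"rx": 0,"ry": 0,"rz": 0,"dx": 0,"dy": 0,"dz": 0.02,"fingers": 100},{"rx": 0,"ry": 0,"rz": 0,"dx": 0,"dy": 0,"dz": 0,"fingers": 100}]}}

```text
clock: 36.18
eef_pos: [0.4695, 0.2877, 0.1149]
orientation: [-3.134, 0.113, -0.013]
wrist_force: [-0.4, -0.5, -0.6]
gripper_width: 1.0
```

```bash
python3 - <<'E'
from h import *
bot.snapshot("side")
s=snap("wrist","w35");fix(-4.5,[.469,.2826,.001])
X=snap("side");crop(X,230,120,150,110,5,"s35")
E
```

```text
yaw -4.2 turn [-0.009 -0.013  0.006] shift now [-0.0037  0.0074  0.1175] shift in target axes [-0.0022  0.0064  0.1176]
```

View pics/w35.png

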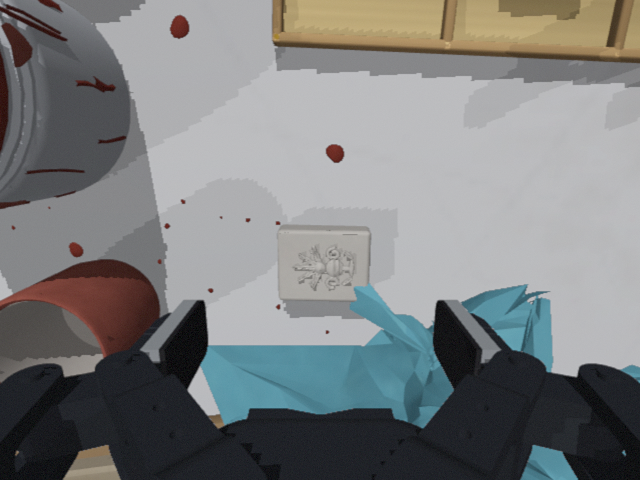

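View pics/s35.png

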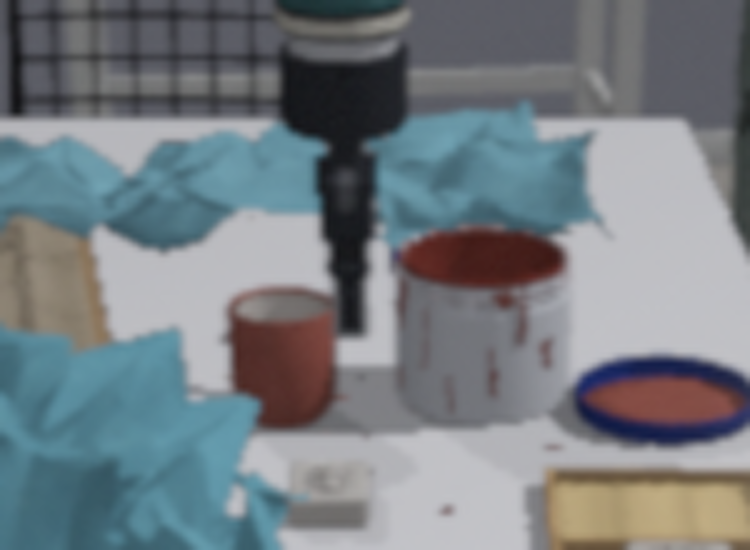

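```bash
python3 - <<'E'
from h import *
s=snap("wrist");X=snap("side")
for a,b in [((266.6,186.6),(205,347)),((281.4,200),(205,347)),((281.4,200),(370,347)),((281.4,200),(300,346))]: print(tri(X,a,s,b))
print(tri(X,(288,212.5),s,(279,230)))
E
```

```text
(array([0.39633362, 0.36993271, 0.07014835]), np.float64(0.06279704895260373))
(array([0.41583889, 0.36855714, 0.04114747]), np.float64(0.0006102899247718296))
(array([0.42069073, 0.26576198, 0.07901995]), np.float64(0.016791327679870852))
(array([0.41898698, 0.30530597, 0.06413779]), np.float64(0.010676529491496247))
(array([0.45850713, 0.32086435, 0.00940373]), np.float64(0.04968573526619665))
```

Request:
{"name": "apply_moves", "arguments": {"series": [{"rx": -0.008,"ry": -0.012,"rz": 0,"dx": -0.001,"dy": 0.006,"dz": 0.005,"fingers": 100},{"rx": 0,"ry": 0,"rz": 0,"dx": 0,"dy": 0.001,"dz": 0.015,"fingers": 100},{"rx": 0,"ry": 0,"rz": 0,"dx": 0,"dy": 0,"dz": 0.018,"fingers": 100},{"rx": 0,"ry": 0,"rz": 0,"dx": 0,"dy": 0,"dz": 0.018,"fingers": 100},{"rx": 0,"ry": 0,"rz": 0,"dx": 0,"dy": 0,"dz": 0.015,"fingers": 100},{"rx": 0,"ry": 0,"rz": 0,"dx": 0,"dy": 0,"dz": 0.008,"fingers": 100},{"rx": 0,"ry": 0,"rz": 0,"dx": 0,"dy": 0,"dz": 0,"fingers": 100},{"rx": 0,"ry": 0,"rz": 0,"dx": 0,"dy": 0,"dz": 0,"fingers": 100}]}}

```text
clock: 37.1
eef_pos: [0.484, 0.2861, 0.0526]
orientation: [-3.126, 0.114, -0.038]
wrist_force: [0.5, 0.7, -1.1]
gripper_width: 0.998
```

```bash
python3 - <<'E'
from h import *
s=snap("wrist","w36");fix(-4.5,[.469,.2826,.001])
E
```

```text
yaw -4.2 turn [-0.014 -0.024  0.006] shift now [-0.016   0.0054  0.0513] shift in target axes [-0.0148  0.0048  0.0518]
```

View pics/w36.png

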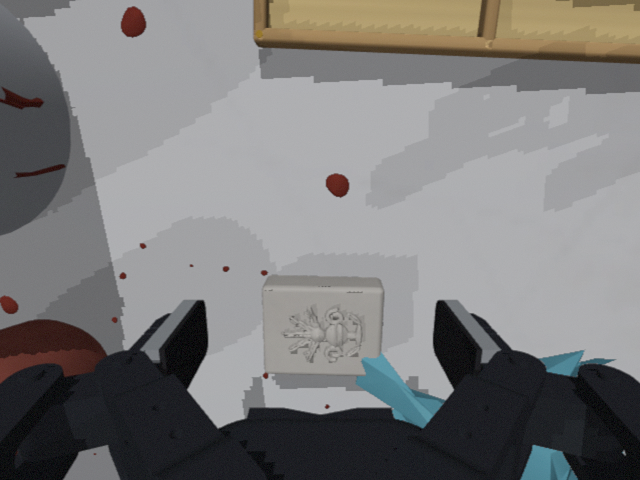

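```bash
python3 - <<'E'
from h import *
s=snap("wrist")
X=ray(s,[(263,290),(383,291),(383,376),(263,374)],.02)[:,:2];c=X.mean(0);print(c,np.linalg.norm(np.roll(X,1,0)-X,axis=1))
d=X[1]-X[0];print(np.degrees(np.arctan2(d[0],-d[1])))
T=c+np.array([.012,-.001]);fix(-4.5,[T[0],T[1],.001])
E
```

```text
[0.45563128 0.28570929] [0.04722698 0.05973115 0.04763355 0.06333018]
-4.376223119585197
yaw -4.2 turn [-0.015 -0.024  0.006] shift now [-0.0178  0.0036  0.0516] shift in target axes [-0.0165  0.0029  0.052 ]
```

Request:
{"name": "apply_moves", "arguments": {"series": [{"rx": -0.014,"ry": -0.024,"rz": 0,"dx": 0,"dy": 0,"dz": 0,"fingers": 100},{"rx": 0,"ry": 0,"rz": 0,"dx": -0.007,"dy": 0.003,"dz": 0.003,"fingers": 100},{"rx": 0,"ry": 0,"rz": 0,"dx": -0.007,"dy": 0.001,"dz": 0.006,"fingers": 100},{"rx": 0,"ry": 0,"rz": 0,"dx": 0,"dy": 0,"dz": 0.008,"fingers": 100},{"rx": 0,"ry": 0,"rz": 0,"dx": 0,"dy": 0,"dz": 0.008,"fingers": 100},{"rx": 0,"ry": 0,"rz": 0,"dx": 0,"dy": 0,"dz": 0.004,"fingers": 100},{"rx": 0,"ry": 0,"rz": 0,"dx": 0,"dy": 0,"dz": 0,"fingers": 100},{"rx": 0,"ry": 0,"rz": 0,"dx": 0,"dy": 0,"dz": 0,"fingers": 100}]}}

```text
clock: 37.87
eef_pos: [0.4698, 0.2841, 0.0249]
orientation: [-3.136, 0.113, -0.01]
wrist_force: [0.1, 0.3, -0.4]
gripper_width: 0.998
```

```bash
python3 - <<'E'
from h import *
s=snap("wrist","w37");fix(-4.5,[.468,.284,.001])
E
```

```text
yaw -4.1 turn [-0.004 -0.006  0.006] shift now [-0.0018  0.0002  0.0238] shift in target axes [-0.0017  0.0001  0.0239]
```

View pics/w37.png

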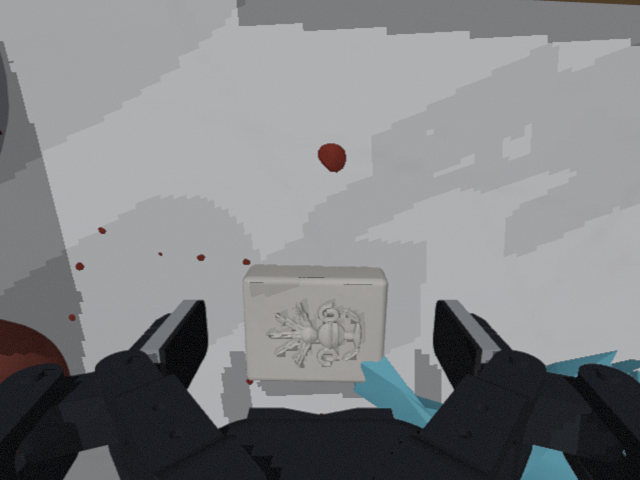

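Request:
{"name": "apply_moves", "arguments": {"series": [{"rx": -0.003,"ry": -0.006,"rz": 0,"dx": -0.001,"dy": -0.001,"dz": 0.004,"fingers": 100},{"rx": 0,"ry": 0,"rz": 0,"dx": 0,"dy": 0,"dz": 0.006,"fingers": 100},{"rx": 0,"ry": 0,"rz": 0,"dx": 0,"dy": 0,"dz": 0.006,"fingers": 100},{"rx": 0,"ry": 0,"rz": 0,"dx": 0,"dy": 0,"dz": 0.004,"fingers": 100},{"rx": 0,"ry": 0,"rz": 0,"dx": 0,"dy": 0,"dz": 0.002,"fingers": 100},{"rx": 0,"ry": 0,"rz": 0,"dx": 0,"dy": 0,"dz": 0,"fingers": 100},{"rx": 0,"ry": 0,"rz": 0,"dx": 0,"dy": 0,"dz": 0,"fingers": 100},{"rx": 0,"ry": 0,"rz": 0,"dx": 0,"dy": 0,"dz": 0,"fingers": 100}]}}

```text
clock: 38.58
eef_pos: [0.4694, 0.2855, 0.0004]
orientation: [-3.139, 0.113, 0.001]
wrist_force: [0.5, 0.8, -1.1]
gripper_width: 1.001
```

```bash
python3 - <<'E'
from h import *
s=snap("wrist","w38");fix(-4.5,[.468,.284,.001])
E
```

```text
yaw -4.1 turn [-0.001  0.001  0.006] shift now [-0.0013  0.0016 -0.0005] shift in target axes [-0.0013  0.0016 -0.0005]
```

View pics/w38.png

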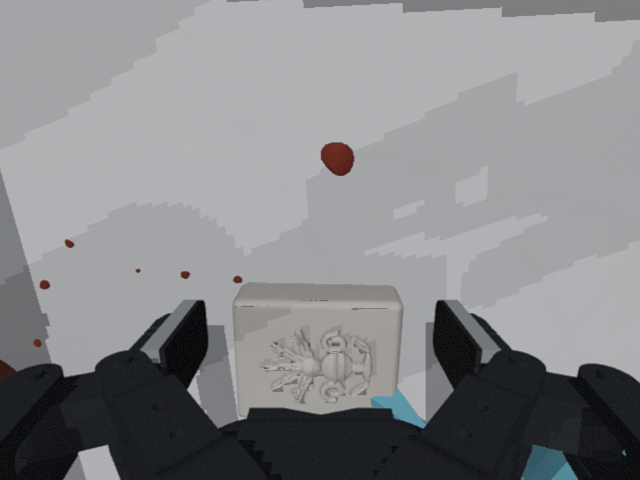

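Well straddled and centred, with no contact. I close the fingers and then slide the mould a little in +x, away from the paper, before lifting.

Request:
{"name": "apply_moves", "arguments": {"series": [{"rx": 0,"ry": 0,"rz": 0,"dx": 0,"dy": 0,"dz": 0,"fingers": 90},{"rx": 0,"ry": 0,"rz": 0,"dx": 0,"dy": 0,"dz": 0,"fingers": 82},{"rx": 0,"ry": 0,"rz": 0,"dx": 0,"dy": 0,"dz": 0,"fingers": 76},{"rx": 0,"ry": 0,"rz": 0,"dx": 0,"dy": 0,"dz": 0,"fingers": 40},{"rx": 0,"ry": 0,"rz": 0,"dx": 0,"dy": 0,"dz": 0,"fingers": 20},{"rx": 0,"ry": 0,"rz": 0,"dx": 0,"dy": 0,"dz": 0,"fingers": 20},{"rx": 0,"ry": 0,"rz": 0,"dx": 0,"dy": 0,"dz": 0,"fingers": 20},{"rx": 0,"ry": 0,"rz": 0,"dx": 0,"dy": 0,"dz": 0,"fingers": 20}]}}

```text
clock: 39.3
eef_pos: [0.4704, 0.286, 0.0019]
orientation: [-3.137, 0.114, -0.003]
wrist_force: [0.3, 0.2, -0.5]
gripper_width: 0.718
```

Request:
{"name": "apply_moves", "arguments": {"series": [{"rx": 0,"ry": 0,"rz": 0,"dx": 0.008,"dy": 0,"dz": -0.001,"fingers": 20},{"rx": 0,"ry": 0,"rz": 0,"dx": 0.012,"dy": 0,"dz": -0.001,"fingers": 20},{"rx": 0,"ry": 0,"rz": 0,"dx": 0.015,"dy": 0,"dz": 0,"fingers": 20},{"rx": 0,"ry": 0,"rz": 0,"dx": 0.015,"dy": 0,"dz": 0,"fingers": 20},{"rx": 0,"ry": 0,"rz": 0,"dx": 0.005,"dy": 0,"dz": -0.015,"fingers": 20},{"rx": 0,"ry": 0,"rz": 0,"dx": 0,"dy": 0,"dz": -0.03,"fingers": 20},{"rx": 0,"ry": 0,"rz": 0,"dx": 0,"dy": 0,"dz": -0.03,"fingers": 20},{"rx": 0,"ry": 0,"rz": 0,"dx": 0,"dy": 0,"dz": -0.02,"fingers": 20}]}}

```text
clock: 39.97
eef_pos: [0.5294, 0.2781, 0.0949]
orientation: [3.135, -0.114, -0.014]
wrist_force: [0.4, -0.2, -0.7]
gripper_width: 0.719
```

```bash
python3 - <<'E'
from h import *
s=snap("wrist","w39");fix(83.4,[.662,.258,.1])
E
```

```text
yaw -4.2 turn [-1.000e-03  3.000e-03 -1.528e+00] shift now [ 0.131   0.0119 -0.0011] shift in target axes [-0.0063  0.1314 -0.0008]
```

View pics/w39.png

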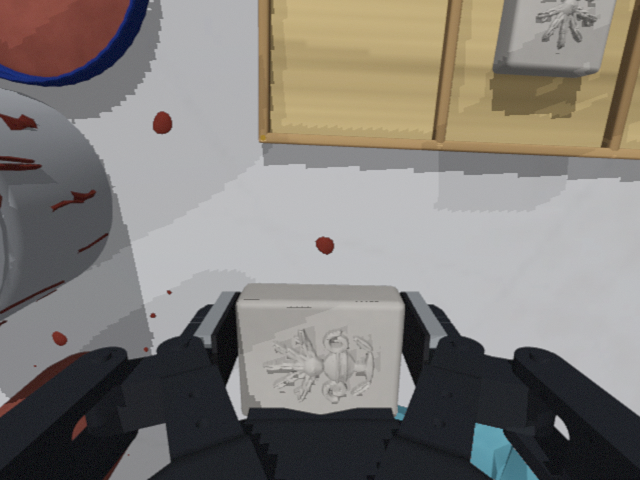

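Request:
{"name": "apply_moves", "arguments": {"series": [{"rx": 0,"ry": 0,"rz": -0.1,"dx": 0,"dy": 0,"dz": -0.01,"fingers": 20},{"rx": 0,"ry": 0,"rz": -0.12,"dx": 0,"dy": 0,"dz": -0.01,"fingers": 20},{"rx": 0,"ry": 0,"rz": -0.12,"dx": 0,"dy": 0,"dz": 0,"fingers": 20},{"rx": 0,"ry": 0,"rz": -0.12,"dx": 0,"dy": 0,"dz": 0,"fingers": 20},{"rx": 0,"ry": 0,"rz": -0.12,"dx": 0,"dy": 0,"dz": 0,"fingers": 20},{"rx": 0,"ry": 0,"rz": -0.12,"dx": 0,"dy": 0,"dz": 0,"fingers": 20},{"rx": 0,"ry": 0,"rz": -0.12,"dx": 0,"dy": 0,"dz": 0,"fingers": 20},{"rx": 0,"ry": 0,"rz": -0.12,"dx": 0,"dy": 0,"dz": 0,"fingers": 20}]}}

```text
clock: 40.68
eef_pos: [0.5435, 0.2792, 0.1236]
orientation: [2.826, 1.37, 0.015]
wrist_force: [-0.6, 0.2, -1.3]
gripper_width: 0.718
```

Request:
{"name": "apply_moves", "arguments": {"series": [{"rx": 0,"ry": 0,"rz": -0.12,"dx": 0,"dy": 0,"dz": 0,"fingers": 20},{"rx": 0,"ry": 0,"rz": -0.12,"dx": 0,"dy": 0,"dz": 0,"fingers": 20},{"rx": 0,"ry": 0,"rz": -0.12,"dx": 0,"dy": 0,"dz": 0,"fingers": 20},{"rx": 0,"ry": 0,"rz": -0.12,"dx": 0,"dy": 0,"dz": 0,"fingers": 20},{"rx": 0,"ry": 0,"rz": -0.1,"dx": 0,"dy": 0,"dz": 0,"fingers": 20},{"rx": 0,"ry": 0,"rz": 0,"dx": 0,"dy": 0,"dz": 0,"fingers": 20},{"rx": 0,"ry": 0,"rz": 0,"dx": 0,"dy": 0,"dz": 0,"fingers": 20},{"rx": 0,"ry": 0,"rz": 0,"dx": 0,"dy": 0,"dz": 0,"fingers": 20}]}}

```text
clock: 41.35
eef_pos: [0.5496, 0.2773, 0.1199]
orientation: [2.289, 2.145, 0.013]
wrist_force: [0.2, 0.4, -0.4]
gripper_width: 0.723
```

```bash
python3 - <<'E'
from h import *
s=snap("wrist","w40");fix(83.4,[.663,.258,.1]);print(bot.read_state()["gripper_width"])
E
```

```text
yaw 86.3 turn [ 0.009 -0.003  0.05 ] shift now [-0.012   0.1143  0.0209] shift in target axes [-0.0061  0.1149  0.0199]
0.7178977485098822
```

View pics/w40.png

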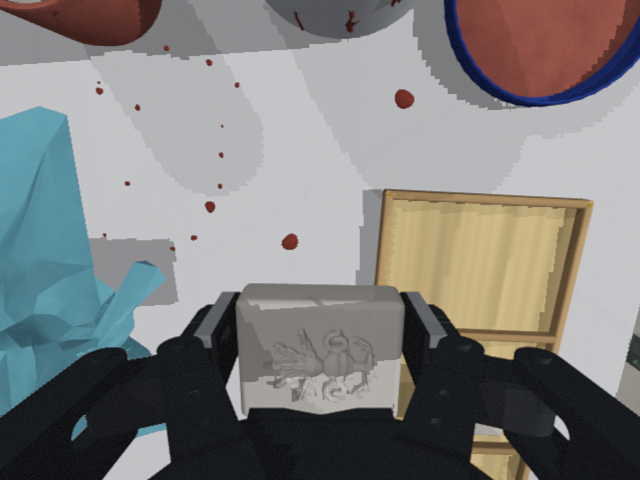

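```bash
python3 - <<'E'
from h import *
s=snap("wrist")
X=ray(s,[(384,190),(592,202),(562,340)],.012)[:,:2];print(X.round(4))
d=X[1]-X[0];print(np.linalg.norm(d),np.degrees(np.arctan2(d[1],d[0])));a=np.radians(-6.4);xv=np.array([np.cos(a),np.sin(a)]);yv=np.array([-xv[1],xv[0]])
print((X[0]+X[1])/2-.054*yv, X[2]-.071*xv+.051*yv)
E
```

```text
[[0.5955 0.3073]
 [0.7351 0.29  ]
 [0.7253 0.1872]]
0.14061828404609478 -7.089698612587829
[0.65928459 0.2449737 ] [0.66043275 0.24580061]
```

Request:
{"name": "apply_moves", "arguments": {"series": [{"rx": 0.009,"ry": 0,"rz": 0.05,"dx": 0,"dy": 0,"dz": 0,"fingers": 20},{"rx": 0,"ry": 0,"rz": 0,"dx": -0.001,"dy": 0.025,"dz": 0,"fingers": 20},{"rx": 0,"ry": 0,"rz": 0,"dx": -0.002,"dy": 0.03,"dz": 0,"fingers": 20},{"rx": 0,"ry": 0,"rz": 0,"dx": -0.002,"dy": 0.03,"dz": 0,"fingers": 20},{"rx": 0,"ry": 0,"rz": 0,"dx": -0.001,"dy": 0.015,"dz": 0,"fingers": 20},{"rx": 0,"ry": 0,"rz": 0,"dx": 0,"dy": 0,"dz": 0.01,"fingers": 20},{"rx": 0,"ry": 0,"rz": 0,"dx": 0,"dy": 0,"dz": 0,"fingers": 20},{"rx": 0,"ry": 0,"rz": 0,"dx": 0,"dy": 0,"dz": 0,"fingers": 20}]}}

```text
clock: 42.12
eef_pos: [0.6498, 0.2592, 0.1077]
orientation: [-2.353, -2.076, -0.0]
wrist_force: [0.2, 0.9, 0.2]
gripper_width: 0.715
```

```bash
python3 - <<'E'
from h import *
s=snap("wrist","w41");fix(83.4,[.663,.258,.006]);print(bot.read_state()["gripper_width"])
E
```

```text
yaw 82.9 turn [-0.004 -0.002 -0.009] shift now [0.0005 0.0147 0.101 ] shift in target axes [0.0006 0.0143 0.1011]
0.7190845071783271
```

View pics/w41.png

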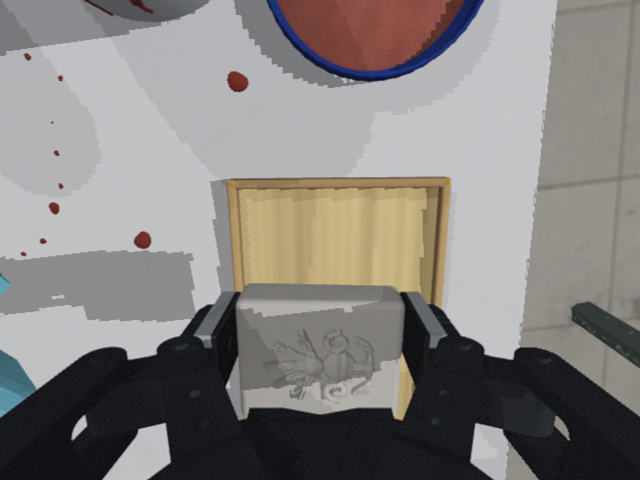

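Request:
{"name": "apply_moves", "arguments": {"series": [{"rx": 0,"ry": 0,"rz": 0,"dx": 0,"dy": 0.011,"dz": 0.008,"fingers": 20},{"rx": 0,"ry": 0,"rz": 0,"dx": 0,"dy": 0.004,"dz": 0.015,"fingers": 20},{"rx": 0,"ry": 0,"rz": 0,"dx": 0,"dy": 0,"dz": 0.015,"fingers": 20},{"rx": 0,"ry": 0,"rz": 0,"dx": 0,"dy": 0,"dz": 0.015,"fingers": 20},{"rx": 0,"ry": 0,"rz": 0,"dx": 0,"dy": 0,"dz": 0.012,"fingers": 20},{"rx": 0,"ry": 0,"rz": 0,"dx": 0,"dy": 0,"dz": 0.006,"fingers": 20},{"rx": 0,"ry": 0,"rz": 0,"dx": 0,"dy": 0,"dz": 0,"fingers": 20},{"rx": 0,"ry": 0,"rz": 0,"dx": 0,"dy": 0,"dz": 0,"fingers": 20}]}}

```text
clock: 42.83
eef_pos: [0.6589, 0.2587, 0.0275]
orientation: [-2.347, -2.078, 0.009]
wrist_force: [0.3, -0.5, -0.7]
gripper_width: 0.718
```

```bash
python3 - <<'E'
from h import *
s=snap("wrist","w42");fix(83.4,[.6615,.2583,.006]);print(bot.read_state()["gripper_width"])
E
```

```text
yaw 83.1 turn [-0.009 -0.    -0.006] shift now [-0.      0.0029  0.0215] shift in target axes [-0.0001  0.0027  0.0215]
0.7181854499777405
```

View pics/w42.png

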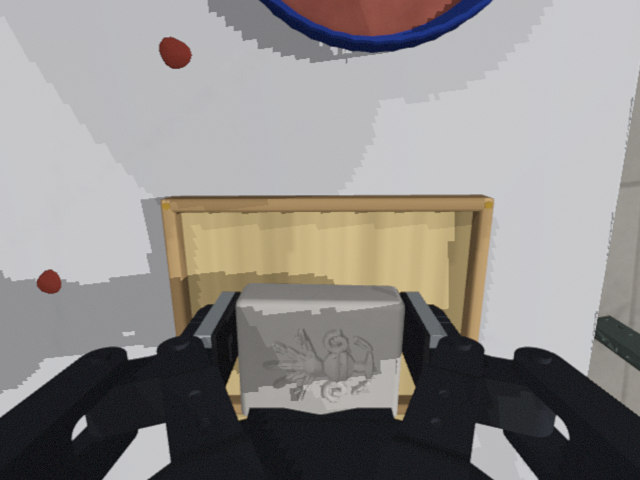

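Request:
{"name": "apply_moves", "arguments": {"series": [{"rx": -0.008,"ry": 0,"rz": 0,"dx": 0,"dy": 0.002,"dz": 0.004,"fingers": 20},{"rx": 0,"ry": 0,"rz": 0,"dx": 0,"dy": 0,"dz": 0.005,"fingers": 20},{"rx": 0,"ry": 0,"rz": 0,"dx": 0,"dy": 0,"dz": 0.005,"fingers": 20},{"rx": 0,"ry": 0,"rz": 0,"dx": 0,"dy": 0,"dz": 0.003,"fingers": 20},{"rx": 0,"ry": 0,"rz": 0,"dx": 0,"dy": 0,"dz": 0.001,"fingers": 20},{"rx": 0,"ry": 0,"rz": 0,"dx": 0,"dy": 0,"dz": 0,"fingers": 20},{"rx": 0,"ry": 0,"rz": 0,"dx": 0,"dy": 0,"dz": 0,"fingers": 20},{"rx": 0,"ry": 0,"rz": 0,"dx": 0,"dy": 0,"dz": 0,"fingers": 20}]}}

```text
clock: 43.55
eef_pos: [0.6638, 0.2594, 0.0117]
orientation: [2.35, 2.081, 0.01]
wrist_force: [0.1, 0.2, -0.9]
gripper_width: 0.72
```

```bash
python3 - <<'E'
from h import *
fix(83.4,[.6615,.2583,.006])
E
```

```text
yaw 83.1 turn [ 0.006 -0.003 -0.006] shift now [-0.0014 -0.0022  0.0057] shift in target axes [-0.0014 -0.0022  0.0057]
```

Request:
{"name": "apply_moves", "arguments": {"series": [{"rx": 0.006,"ry": 0,"rz": 0,"dx": 0,"dy": -0.001,"dz": 0.002,"fingers": 20},{"rx": 0,"ry": 0,"rz": 0,"dx": 0,"dy": 0,"dz": 0.002,"fingers": 20},{"rx": 0,"ry": 0,"rz": 0,"dx": 0,"dy": 0,"dz": 0.001,"fingers": 20},{"rx": 0,"ry": 0,"rz": 0,"dx": 0,"dy": 0,"dz": 0.001,"fingers": 20},{"rx": 0,"ry": 0,"rz": 0,"dx": 0,"dy": 0,"dz": 0,"fingers": 20},{"rx": 0,"ry": 0,"rz": 0,"dx": 0,"dy": 0,"dz": 0,"fingers": 20},{"rx": 0,"ry": 0,"rz": 0,"dx": 0,"dy": 0,"dz": 0,"fingers": 20},{"rx": 0,"ry": 0,"rz": 0,"dx": 0,"dy": 0,"dz": 0,"fingers": 20}]}}

```text
clock: 44.22
eef_pos: [0.6633, 0.2597, 0.0058]
orientation: [-2.35, -2.081, -0.004]
wrist_force: [-0.4, -0.4, -0.6]
gripper_width: 0.716
```

Request:
{"name": "apply_moves", "arguments": {"series": [{"rx": 0,"ry": 0,"rz": 0,"dx": 0,"dy": 0,"dz": 0.0005,"fingers": 20},{"rx": 0,"ry": 0,"rz": 0,"dx": 0,"dy": 0,"dz": 0,"fingers": 74},{"rx": 0,"ry": 0,"rz": 0,"dx": 0,"dy": 0,"dz": 0,"fingers": 80},{"rx": 0,"ry": 0,"rz": 0,"dx": 0,"dy": 0,"dz": 0,"fingers": 86},{"rx": 0,"ry": 0,"rz": 0,"dx": 0,"dy": 0,"dz": 0,"fingers": 86},{"rx": 0,"ry": 0,"rz": 0,"dx": 0,"dy": 0,"dz": 0,"fingers": 86},{"rx": 0,"ry": 0,"rz": 0,"dx": 0,"dy": 0,"dz": -0.005,"fingers": 86},{"rx": 0,"ry": 0,"rz": 0,"dx": 0,"dy": 0,"dz": -0.01,"fingers": 86}]}}

```text
clock: 44.88
eef_pos: [0.662, 0.2593, 0.0194]
orientation: [-2.35, -2.081, 0.0]
wrist_force: [-0.2, -0.1, 0.4]
gripper_width: 0.862
```

Request:
{"name": "apply_moves", "arguments": {"series": [{"rx": 0,"ry": 0,"rz": 0,"dx": 0,"dy": 0,"dz": -0.02,"fingers": 86},{"rx": 0,"ry": 0,"rz": 0,"dx": 0,"dy": 0,"dz": -0.03,"fingers": 86},{"rx": 0,"ry": 0,"rz": 0,"dx": 0,"dy": 0,"dz": -0.035,"fingers": 86},{"rx": 0,"ry": 0,"rz": 0,"dx": 0,"dy": 0,"dz": -0.035,"fingers": 86},{"rx": 0,"ry": 0,"rz": 0,"dx": -0.02,"dy": -0.01,"dz": -0.035,"fingers": 86},{"rx": 0,"ry": 0,"rz": 0,"dx": -0.035,"dy": -0.01,"dz": -0.01,"fingers": 86},{"rx": 0,"ry": 0,"rz": 0,"dx": -0.035,"dy": -0.01,"dz": -0.01,"fingers": 86},{"rx": 0,"ry": 0,"rz": 0,"dx": -0.03,"dy": -0.01,"dz": -0.01,"fingers": 86}]}}

```text
clock: 45.55
eef_pos: [0.6092, 0.1477, 0.2179]
orientation: [-2.343, -2.091, -0.008]
wrist_force: [0.3, 0.3, 0.4]
gripper_width: 0.86
```

Request:
{"name": "apply_moves", "arguments": {"series": [{"rx": 0,"ry": 0,"rz": 0,"dx": -0.035,"dy": -0.015,"dz": -0.01,"fingers": 86},{"rx": 0,"ry": 0,"rz": 0,"dx": -0.035,"dy": -0.015,"dz": -0.01,"fingers": 86},{"rx": 0,"ry": 0,"rz": 0,"dx": -0.035,"dy": -0.015,"dz": 0,"fingers": 86},{"rx": 0,"ry": 0,"rz": 0,"dx": -0.035,"dy": -0.015,"dz": 0,"fingers": 86},{"rx": 0,"ry": 0,"rz": 0,"dx": -0.035,"dy": -0.015,"dz": 0,"fingers": 86},{"rx": 0,"ry": 0,"rz": 0,"dx": -0.03,"dy": -0.01,"dz": 0,"fingers": 86},{"rx": 0,"ry": 0,"rz": 0,"dx": 0,"dy": 0,"dz": 0,"fingers": 86},{"rx": 0,"ry": 0,"rz": 0,"dx": 0,"dy": 0,"dz": 0,"fingers": 86}]}}

```text
clock: 46.22
eef_pos: [0.4964, -0.0592, 0.253]
orientation: [2.334, 2.076, 0.032]
wrist_force: [0.3, 0.1, -0.1]
gripper_width: 0.859
```

```bash
python3 - <<'E'
from h import *
s=snap("wrist","w43");t=snap("top");crop(t,190,165,320,140,2.5,"t43");x=snap("side");crop(x,230,160,220,170,3.5,"s43");print(bot.read_state()["eef_pos"],bot.read_state()["wrist_force"])
E
```

```text
[ 0.49744764 -0.05758996  0.25235109] [-0.2454733  -0.13327881 -0.32526977]
```

View pics/w43.png

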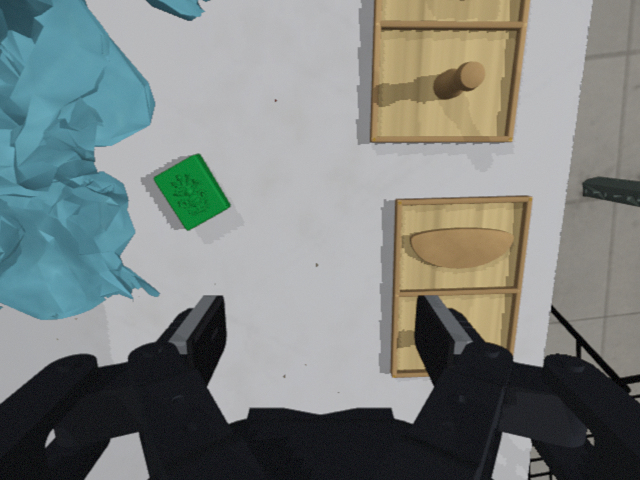

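View pics/s43.png

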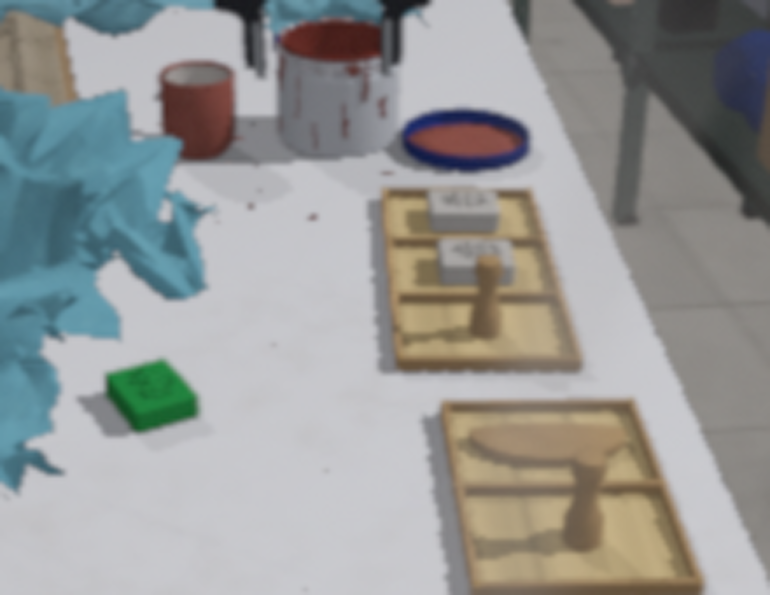

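View pics/t43.png

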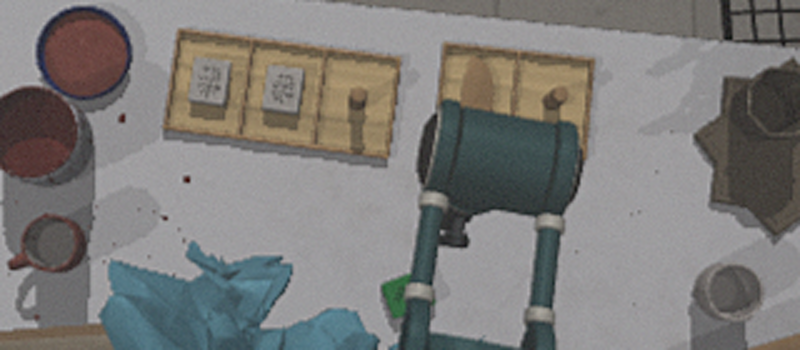

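The wrist view shows the rib inside its walls, with ends at columns 411 and 513 against walls at about 400 and 525. Both stamps stand upright and both moulds sit flat with the relief up. In the top crop the mug (52,243) and the pot (728,290) are unmoved.

```bash
python3 -c "
from workcell import bot
print(bot.hand_in())"
```

```text
the job is handed in; nothing more can be done
None
```

I made up both kits and handed the job in at about 46 s of robot time; no verdict was reported.

- **Three-compartment tray:** the two plaster moulds lie flat with the relief up, in the left and middle compartments. One stamp stands upright in the right one.
- **Two-compartment tray:** the rib lies flat in the left compartment. The other stamp stands upright in the right one.

**Last checks:** the final wrist, side and top pictures agree with this. The gripper was clear of everything, and no wrist-force reading went above about 2 N. In the top picture the mug and pot are where they started. The green block in view looks untouched; the other green one was out of the final frames, and the arm never reached for it.

**Off the advice or disagreeing:**
- I took both moulds across their 62 mm side, not the 50 mm you suggested, to keep the fingers away from the crumpled paper beside them.
- One reading of the three-compartment tray was about 10 mm off, because the arm was still settling when that picture was taken. I dropped it and used the steadier readings.

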